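# Clamp a laminate panel in the bonding jig

### The arm

A 6-joint arm with a two-finger parallel gripper is mounted at the origin on the work surface. World frame = base frame: x ahead of the robot, y to its left, z up, the work surface at z = 0. Lengths are in mm, angles in rad, forces in N, time in s.
With the tool pointing down it reaches from about 400 to 925 mm from the base axis. Payload 12.5 kg.
Tool frame: the origin (TCP) lies at the very end of the fingers, on their centre line; the grasp point (between the pads) lies 19 mm behind it (env.tcp_to_grasp is the distance from the TCP to the grasp point, in mm); z points along the fingers, x is the direction in which the jaws open and shut, and the axes are right-handed (so a half turn about z gives the same grasp; the last joint's range is limited). The gripper opens to 95 mm and grips with 3 to 60 N. Pads are 20 mm wide; open, the fingers measure 119 mm over their backs; the gripper's body (75 mm by 180 mm) begins 59 mm behind the grasp point.
Start: joints at [1.13, 0.491, 1.559, -0, 1.092, -0.106], TCP at [205.347, 590.322, 214.661] pointing down, gripper open.
Joint ranges: [-3.1, 3.1], [-0.84, 2.19], [0.05, 2.79], [-1.13, 4.28], [0.06, 2.93], [-2.69, 2.69]. Speed limits (rad/s): [2.22, 2.22, 2.79, 3.14, 3.14, 3.14].

### API

Orientations are given as [roll, pitch, yaw] about the fixed x, y, z axes, in that order (R = Rz(yaw) Ry(pitch) Rx(roll)).
In Python, from cell import env, vision, job gives the robot as it stands.
- The arm moves only by the shell command python3 -m pendant 'ROWS' [OPENING]. ROWS is JSON, a list of rows, each a list of 4 numbers: the shift along the tool's x, y, z in mm, then the turn about the tool's z in degrees. In form: [[tx, ty, tz, turn], ...]. A call has 1 to 8 rows; each row is the pose to reach, as a shift and turn from the pose measured when the call began, along the tool's axes at that moment; what a row does not reach only later rows make up. A row lasts 1/8 s, in which the tool goes at most 62.5 mm and 10.7 degrees, less where a joint would pass 70% of its speed; a pose out of reach is approached as far as the arm can. A call with a gripper value outside its range is refused whole. OPENING is the closure, from 0 (fully open) to 1 (shut), set as the call begins (- or left out, the last holds). The fingers move at their own pace and stop on an object; the grip force is fixed at half the most. Time passes only in rows, so rows that repeat a pose let the fingers close. It gives the time, the measured TCP pose, the force and the opening at its end, in the units of the state.
- env.state(): the state, without advancing time (a new reading comes with each control period).
- vision.read_camera(name): name is "scene" or "top" or "wrist"; returns a dict with "pixels" (384x512x3 uint8, red, green, blue), "intrinsics" (3x3 intrinsics, pixels), "R" (3x3) and "t" (3): a world point X has camera coordinates R X + t; the wrist camera has in their place "tool_from_camera" (4x4, takes a point from camera to tool coordinates, whose origin is the TCP and whose axes are the tool frame's). Camera axes: x right, y down, z forward; pixel columns grow to the right and rows downward; lengths in mm; the calibration is good to about 2 mm. A picture is of the moment at which its call begins: read the wrist's pose just before it. There is no depth.
- job.job_done(): hands the job in, once; it reports no verdict.
Trained networks look in a picture, given as the dict that the camera call returned (one of the last four; its "shot" number tells which), for a name from the list of things; names that differ only in an ending like _2 or _b are one class to them, and where a whole thing is asked for, a point or a joint stands for the part that bears it (a point fixed in the world has none). Each returns a list of dicts, best first, with "confidence" (0 to 1); they miss things now and then, are a little off and sometimes report something else, mostly with a low value. They report only what shows in the picture. A call takes as long as a camera call.
- vision.find_in(picture, query): "at" ([x, y, z] in mm, in the coordinates of the camera as it stood for that picture, good to about 4 mm: the middle of the surface that is visible of it).
- vision.regions_of(picture, query): "pixels" (384x512 bool, what is visible of it).
The state is a dict: "t": time; "joints": joint angles; "qvel": joint speeds; "tau": joint torques, N m; "eef_pos": TCP position; "tcp_rot": TCP orientation; "ft_force": force on the tool from outside, world axes, zero at the start; "moment": the same for the moment, N m; "opening": opening from 0.0 (shut) to 1.0 (fully open).
Only numpy, scipy, OpenCV 4.12 (cv2) and the standard library are available. Lean on these libraries where they do the work, as an engineer would, in place of code of your own. Each camera call takes 0.05 s, during which the arm holds its last target.

### The job

Take the wide laminate panel out of the plywood rack and lean it in the aluminium bonding jig, flat against the sloping rest with its lower edge fully down on the ledge between the two lugs. Then push the clamp handle down over centre to its stop, so that the pad holds the panel, and leave it clamped. Leave the narrow panel and the cup with the brush where they are.

Things in the scene. Friction and masses are not known exactly. Their poses are not given: they have to be found in the camera images.
- wide_panel_center (a point): Centre of the loose wide panel: stiff black slab, 120 mm wide (x), 10 thick (y), 150 high (z), about 0.16 kg. It starts in a rack slot, z axis 25 degrees from vertical, top towards the rack's -y. It can be pinched across its thickness at the top edge, tool in the plane of the slab; the rack's rest reaches 75 mm up from its lower edge, so above that both faces are free.
- wide_panel: The same wide panel as a body; its origin and axes are those of point wide_panel_center.
- narrow_panel_center (a point): Centre of the other panel, 70 mm wide, otherwise of the same size and look, in the rack's other slot. It stays there.
- rack: Fixed plywood rack, base 170 x 235 mm; origin on the table under it. Two parallel slots at y = +55 and -55 mm, each with a back rest leaning 25 degrees from vertical towards -y and a ledge square to it (inner corner 32 mm above the table). Which panel stands in which slot varies.
- cradle: Seat of the fixed aluminium jig. Origin: middle of the inner corner of sloping rest and ledge, 35 mm above the table. x: along the ledge; z: up the rest's face, leaning 35 degrees from vertical; y: square out of the face towards the clamp. Rest: 134 mm wide, reaches z = 85. Ledge: y 0 to 22, square to the rest, lugs 22 mm high at its ends, their inner sides at x = -70 and +70.
- seat_center (a point): Where the wide panel's centre is when seated: x = 0 (10 mm play either way), y = 5, z = 75 mm in the cradle's frame, whose axes this point shares; the panel's axes are then parallel to them (half turns make no difference).
- pad: Round black rubber pad, 30 mm across, on the clamp's plunger; origin at the centre of its front face. It slides along the cradle's y at x = 0, z = 45 mm. With the handle open it is 20 to 32 mm clear of the seated panel. It is sprung (8 N per mm); when clamped it is squeezed about 5 mm and holds with 30 to 40 N.
- clamp_handle (a joint): Clamp handle angle, rad. 0: open, handle about 60 degrees above level; grows as the handle is pushed down; dead centre 1.30; stop 1.42 (about 21 degrees below level), where it stays by itself. Starts at 0 to 0.2; friction keeps it where it is left. The pad meets the panel at about 0.85; from there some 4 N at the grip takes it over centre.
- handle_grip (a point): Point on the handle's centre line 120 mm from the pivot, in the black round grip (22 mm diameter, 44 to 144 mm from the pivot). y: outwards along the handle; z: square to it, upper side; x: along the pivot axis, as the cradle's x. The frame turns with the handle; pushing along -z closes the clamp.
- handle_pivot (a point): The handle's pivot axis: at x = 0, y = 175 mm, z = 45 mm in the cradle's frame, about 172 mm above the table; the axis is the cradle's x. Two steel cheeks carry it.
- brush_cup: Loose white cup, 80 mm across and 95 mm high, with a brush standing in it (top 150 mm above the table); origin at the middle of its underside. To be left alone.

How it is judged (in metres and radians):
On the way, in this order (a step that is already met when the one before it is completed fails the run):
1. the wide panel leans in the jig, flat on the rest and down on the ledge, let go, with the clamp still open (x of wide_panel_center in the frame of cradle between -0.015 and 0.015 m and y of wide_panel_center in the frame of cradle between 0 and 0.01 m and z of wide_panel_center in the frame of cradle between 0.068 and 0.081 m and angle between the z axis of wide_panel_center and the z axis of cradle, either way round below 0.08 rad and angle between the y axis of wide_panel_center and the y axis of cradle, either way round below 0.08 rad and value of joint clamp_handle below 0.6 rad and contact force between the fingers and wide_panel below 0.05 N), for 0.2 s.
2. the handle is past centre and the pad presses on the panel (value of joint clamp_handle above 1.35 rad and contact force between pad and wide_panel above 10 N), for 0.2 s.
At the end, for the whole second after the job is handed in: Wide panel at rest in the jig: within 15 mm of the middle along the ledge, within 5 mm of the rest and 6 mm of the ledge, parallel to the rest within 0.08 rad. Handle above 1.35 rad (centre 1.30, stop 1.42), the pad pressing on the panel with over 10 N. Panel and handle let go (all of step 2 and x of wide_panel_center in the frame of cradle between -0.015 and 0.015 m and y of wide_panel_center in the frame of cradle between 0 and 0.01 m and z of wide_panel_center in the frame of cradle between 0.068 and 0.081 m and angle between the z axis of wide_panel_center and the z axis of cradle, either way round below 0.08 rad and angle between the y axis of wide_panel_center and the y axis of cradle, either way round below 0.08 rad and linear speed of wide_panel below 0.02 m/s); the robot touches nothing.
It fails at once if the narrow panel is moved more than 20 mm (distance of narrow_panel_center from where it was at the start of the episode above 0.02 m).
It fails at once if the brush cup is moved more than 30 mm (distance of brush_cup from where it was at the start of the episode above 0.03 m).
It also fails if it takes over 64 s, if anything falls off the work surface, if the arm or the gripper's body presses on something with over 40 N, if the wrist force passes 120 N, or if a joint passes its speed limit or range.

## Working session

There is one attempt and no reset: what is moved stays moved. The work goes in short steps, Python scripts to look and compute and a shell command to move; the robot and the scene stay as the last step left them, time stands still between calls to the robot, and variables do not carry over. Pictures are saved under pics/ and viewed, and the job is handed in when it is done.

```bash
ls; mkdir -p pics; python3 - <<'E'
from cell import env, vision, job
import cv2
print(env.state())
for n in ["scene","top","wrist"]:
    p=vision.read_camera(n)
    cv2.imwrite(f"pics/{n}0.png",p["pixels"][:,:,::-1])
    print(n,p["intrinsics"].tolist(),{k:p[k].tolist() for k in p if k in("R","t","tool_from_camera")})
    for q in ["wide_panel","narrow_panel_center","rack","cradle","pad","clamp_handle","brush_cup"]:
        try:
            r=vision.find_in(p,q); print(q,[(d["at"],d["confidence"]) for d in r][:3])
        except Exception as e: print(q,e)
E
```

```text
pics
{'t': 0.0, 'joints': array([ 1.13042069e+00,  4.91535481e-01,  1.55945333e+00, -3.27755838e-05,
        1.09166320e+00, -1.05598655e-01]), 'qvel': array([ 9.12178428e-05, -3.98983835e-04,  3.26110057e-04,  1.31522801e-04,
        6.92792506e-04, -3.83969515e-04]), 'tau': array([ 1.73962886e-03, -6.12640071e+01, -2.58181858e+01,  6.93216850e-02,
        4.82807436e-02, -9.12160476e-05]), 'eef_pos': array([205.23263273, 590.0915427 , 214.07536182]), 'tcp_rot': array([-3.14150990e+00,  1.05652422e-03,  1.23603451e+00]), 'ft_force': array([-0.74177322, -0.31146298, -0.27676087]), 'moment': array([-0.04132644, -0.0441701 , -0.02476906]), 'opening': 1.0005534300479713}
scene [[448.9657880535267, 0.0, 255.78710915809165], [0.0, 448.9657880535267, 187.99206729454866], [0.0, 0.0, 1.0]] {'R': [[0.49223960520558374, 0.8704387332378156, 0.006048367250607179], [0.5341068892408743, -0.2965401739387823, -0.7917030731946121], [-0.6873354362554629, 0.3929380828065714, -0.6108761422316382]], 't': [-319.6099888803762, -201.1697150628296, 1711.2052417653024]}
wide_panel [([-21.7, 158.4, 1139.9], 0.
[... 823 characters left out ...]
 1186.6], 0.25)]
rack [([180.2, 95.6, 1189.9], 0.91)]
cradle [([-94.9, 89.8, 1107.7], 0.67)]
pad []
clamp_handle [([-245.7, 86.8, 956.9], 0.72)]
brush_cup [([35.4, -90.9, 1174.4], 0.68)]
wrist [[278.56285187312034, 0.0, 259.3368647188894], [0.0, 278.56285187312034, 190.0535714411041], [0.0, 0.0, 1.0]] {'tool_from_camera': [[0.999999965766074, -0.00024595123242063, -8.930756600276383e-05, 0.06775308104989275], [0.00026051306484064737, 0.967790461256249, 0.2517569368147754, -69.57320384162465], [2.4511081615503214e-05, -0.25175695146193483, 0.9677904921984917, -168.23339246137215], [0.0, 0.0, 0.0, 1.0]]}
wide_panel []
narrow_panel_center []
rack []
cradle []
pad []
clamp_handle []
brush_cup []
```

View pics/scene0.png

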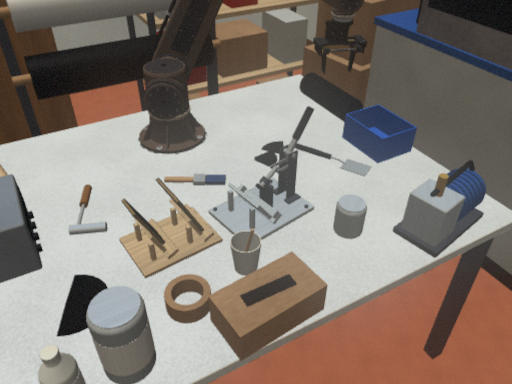

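View pics/top0.png

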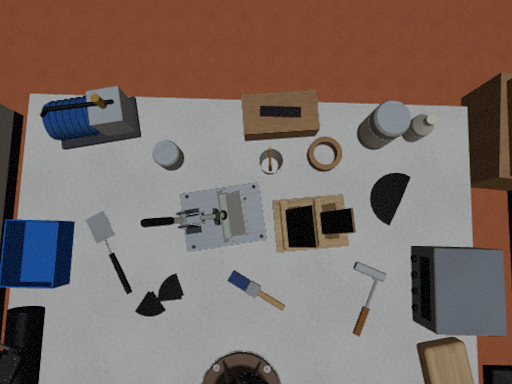

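View pics/wrist0.png

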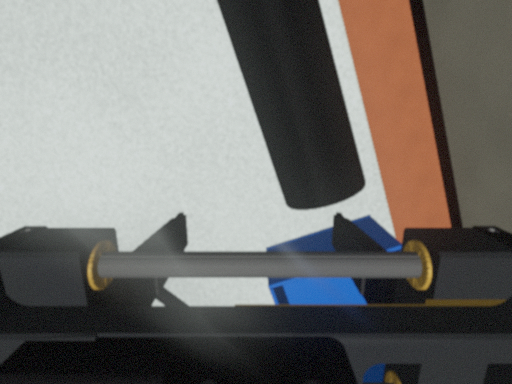

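The top view shows the jig at about (225,215), with its handle pointing left (+y). The rack is at (312,222), with the wide panel in the left slot at (300,227) and the narrow one in the right slot at (337,221). Next I'll look closer.

```bash
cat > h.py <<'E'
import numpy as np, cv2
from cell import env, vision, job
def w(p,at): return np.array(p["R"]).T@(np.array(at)-np.array(p["t"]))
def proj(p,X):
    c=np.array(p["R"])@np.atleast_2d(X).T+np.array(p["t"])[:,None]
    u=np.array(p["intrinsics"])@c
    return (u[:2]/u[2]).T
def plane(p,uv,z):
    K=np.array(p["intrinsics"]);R=np.array(p["R"]);t=np.array(p["t"])
    d=R.T@np.linalg.inv(K)@np.array([uv[0],uv[1],1.]);o=-R.T@t
    return o+d*(z-o[2])/d[2]
E
python3 - <<'E'
from h import *
out={}
for n,(x0,y0,x1,y1) in {"scene":(100,90,340,290),"top":(130,130,370,270)}.items():
    p=vision.read_camera(n)
    im=p["pixels"][:,:,::-1]
    cv2.imwrite(f"pics/{n}1.png",cv2.resize(im[y0:y1,x0:x1],None,fx=3.3,fy=2.9 if 0 else 3.3,interpolation=cv2.INTER_CUBIC)[:600] if n=="top" else cv2.resize(im[y0:y1,x0:x1],None,fx=3,fy=3,interpolation=cv2.INTER_CUBIC))
    np.save(f"{n}.npy",dict(p),allow_pickle=True)
    print(n,"cam",w(p,[0,0,0]))
    for q in ["wide_panel","narrow_panel_center","rack","cradle","clamp_handle","brush_cup","pad"]:
        r=vision.find_in(p,q); print(q,[(w(p,d["at"]).round(),d["confidence"]) for d in r][:2])
        r=vision.regions_of(p,q)
        if r:
            m=np.array(r[0]["pixels"]);out[n+"_"+q]=m
            print("   mask",m.sum(),r[0]["confidence"],cv2.minAreaRect(np.argwhere(m)[:,::-1].astype(np.float32)))
np.savez("masks.npz",**out)
E
```

```text
scene cam [1440.94282684 -453.85169543  888.0008936 ]
wide_panel [(array([ 577., -183.,  159.]), 0.63)]
   mask 293 0.81 ((179.133056640625, 203.375244140625), (68.66769409179688, 5.061163902282715), 46.84761428833008)
narrow_panel_center [(array([ 566., -283.,  123.]), 0.84)]
   mask 296 0.68 ((143.00001525878906, 220.50003051757812), (55.86143493652344, 6.363960266113281), 45.0)
rack [(array([ 571., -218.,   12.]), 0.78)]
   mask 4027 0.77 ((168.6154022216797, 235.57693481445312), (62.141395568847656, 91.53763580322266), 60.2551155090332)
cradle [(array([537.,  79., 102.]), 0.56)]
   mask 1297 0.56 ((289.11700439453125, 165.36526489257812), (60.77342224121094, 113.17122650146484), 45.36964416503906)
clamp_handle [(array([530., 196., 223.]), 0.96)]
   mask 355 0.83 ((293.92034912109375, 138.7292938232422), (8.220295906066895, 71.10954284667969), 28.610462188720703)
brush_cup [(array([731., -73.,  66.]), 0.74)]
   mask 1125 0.79 ((246.59201049804688, 251.25601196289062), (43.82693862915039, 30.768299102783203), 79.69515228271484)
pad []
top cam [ 504.21610249  -22.60376104 1200.76504
[... 297 characters left out ...]
5896606445312, 35.0724983215332), 81.8698959350586)
rack [(array([ 549., -219.,   12.]), 0.79)]
   mask 2073 0.69 ((309.8597412109375, 222.5132293701172), (53.66737365722656, 73.40990447998047), 84.61068725585938)
cradle [(array([537.,  57.,  89.]), 0.9)]
   mask 1747 0.91 ((192.50997924804688, 220.07000732421875), (52.60874557495117, 105.35891723632812), 81.8698959350586)
clamp_handle [(array([520., 211., 236.]), 0.95)]
   mask 405 0.68 ((171.7734832763672, 221.15017700195312), (11.789496421813965, 64.0116958618164), 83.0189437866211)
brush_cup [(array([732., -72.,  44.]), 0.69)]
   mask 565 0.88 ((269.5000305175781, 160.50001525878906), (25.455841064453125, 25.45584487915039), 45.0)
pad []
```

View pics/scene1.png

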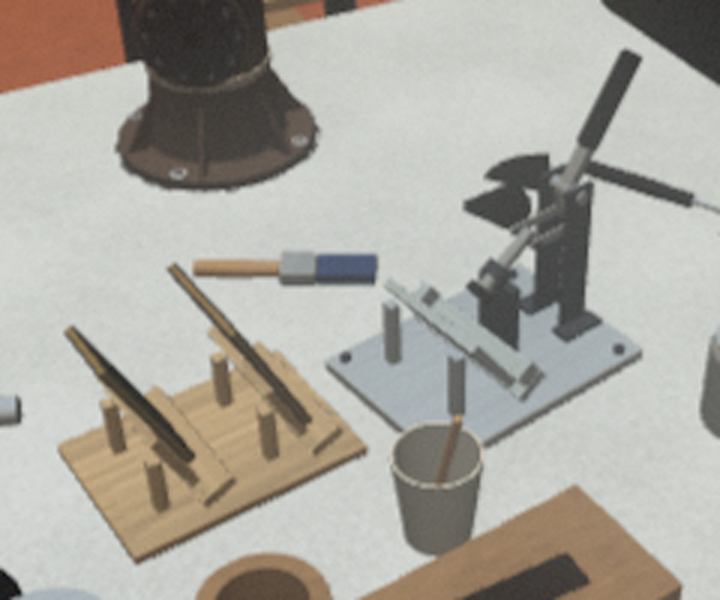

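View pics/top1.png

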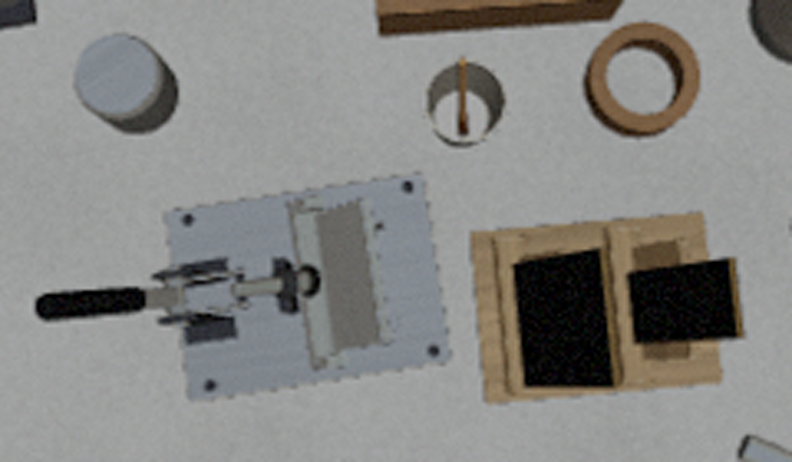

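```bash
python3 - <<'E'
from h import *
S=np.load("scene.npy",allow_pickle=True).item();T=np.load("top.npy",allow_pickle=True).item()
def crop(p,x0,y0,x1,y1,f,name):
    im=p["pixels"][y0:y1,x0:x1,::-1]
    im=cv2.resize(im,None,fx=f,fy=f,interpolation=cv2.INTER_CUBIC)
    im=np.clip(im.astype(float)*1.2,0,255).astype(np.uint8)
    for k in range(0,x1-x0,10): cv2.putText(im,str(x0+k),(k*f,8),0,.3,(0,0,255)); cv2.line(im,(k*f,10),(k*f,14),(0,0,255))
    for k in range(0,y1-y0,10): cv2.putText(im,str(y0+k),(0,k*f+4),0,.3,(0,0,255)); 
    cv2.imwrite(name,im)
crop(T,170,175,275,255,7,"pics/topjig.png")
crop(S,205,140,315,240,6,"pics/scjig.png")
E
```

```text
(no output)
```

View pics/topjig.png

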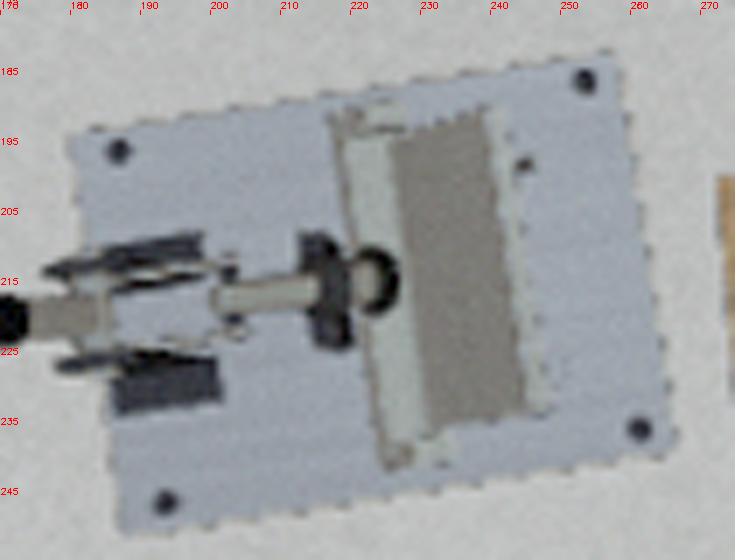

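View pics/scjig.png

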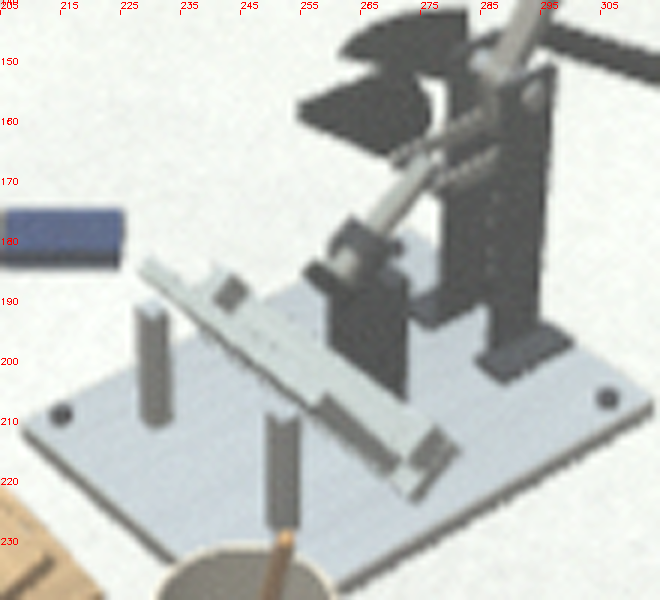

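```bash
cat > model.py <<'E'
from h import *
from scipy.optimize import least_squares
from scipy.spatial.transform import Rotation as Ro
S=np.load("scene.npy",allow_pickle=True).item();T=np.load("top.npy",allow_pickle=True).item()
def frame(x,y,z,yaw,lean):
    # z leans toward local -y by lean
    return Ro.from_euler('ZX',[yaw,lean],degrees=False).as_matrix(), np.array([x,y,z])
def tr(F,P): return np.atleast_2d(P)@F[0].T+F[1]
L35=np.radians(35);L25=np.radians(25)
E
python3 - <<'E'
from model import *
def cr(p): return frame(p[0],p[1],35,p[2],L35)
px=np.array([[225.9,194.3],[231.7,236.4],[240,190.4],[245,233.9]])
P=np.array([[67,0,0],[-67,0,0],[67,0,85],[-67,0,85.]])
r=least_squares(lambda p:(proj(T,tr(cr(p),P))-px).ravel(),[530,60,0])
print("cradle",r.x,np.degrees(r.x[2]),r.fun.round(2))
F=cr(r.x); print("scene proj corners",proj(S,tr(F,P)).round(1), "top pivot",proj(T,tr(F,[[0,175,45]])).round(1),"scene pivot",proj(S,tr(F,[[0,175,45]])).round(1), tr(F,[[0,175,45]]),"seat",tr(F,[[0,5,75]]))
np.save("cradle.npy",r.x)
# rack
B=np.array([[85,117.5,0],[85,-117.5,0],[-85,-117.5,0],[-85,117.5,0.]])
pt=np.array([[472,232],[703,212],[722,382],[487,403.]])/3.3+130
ps=np.array([[137,560],[60,450],[366,452]])/3+[100,90.]
def f(p):
    F=frame(p[0],p[1],p[3],p[2],0)
    Q=tr(F,B)
    return np.r_[(proj(T,Q)-pt).ravel(),(proj(S,Q[[1,2,0]])-ps).ravel()]
r=least_squares(f,[550,-220,0,10]);print("rack",r.x,np.degrees(r.x[2]),r.fun.round(2))
rk=r.x;np.save("rack.npy",rk)
# wide panel: center on front face: corners
def pan(p):
    return frame(p[0],p[1],p[2],p[3],p[4])
W=np.array([[60,5,-75],[60,5,75],[-60,5,75],[-60,5,-75.]])
pt=np.array([[514,264],[601,250],[614,386],[523,384.]])/3.3+130
F=frame(rk[0],rk[1],0,rk[2],0)
c=tr(F,[[0,55,0]])[0]; 
def slot(s,dx=0,dy=0):
    G=frame(0,0,0,rk[2],0)
    o=tr(F,[[s,55,32]])[0]+[dx,dy,0]
    Fp=frame(*o,rk[2],L25); return Fp
for s in [0]:
    r=least_squares(lambda q:(proj(T,tr(slot(q[0]),W+[0,5,75]))-pt).ravel(),[0]);print("s",r.x,r.fun.round(2))
r2=least_squares(lambda q:(proj(T,tr(frame(q[0],q[1],32+75*np.cos(L25)+5*np.sin(L25),q[2],L25),W))-pt).ravel(),[540,-190,0]);print("free panel",r2.x,r2.fun.round(2), np.degrees(r2.x[2]))
Fp=slot(r.x[0]); print("slot panel centre",tr(Fp,[[0,5,75]]), "top edge", tr(Fp,[[0,5,150]]))
# visible thickness side in scene: +x side faces of panel
print("scene proj +x side",proj(S,tr(Fp,np.array([[60,0,0],[60,10,0],[60,0,150],[60,10,150]]))).round(1), proj(S,tr(frame(r2.x[0],r2.x[1],32+75*np.cos(L25)+5*np.sin(L25),r2.x[2],L25),np.array([[60,5,75],[60,5,-75],[-60,5,75]]))).round(1))
np.save("panel.npy",r2.x)
E
```

```text
cradle [5.52163537e+02 5.45658143e+01 1.58949814e-01] 9.107153513061347 [-0.16  0.2  -0.76 -0.28  0.07 -0.29  0.79  0.36]
scene proj corners [[270.3 216.5]
 [242.1 193.8]
 [257.3 204.6]
 [228.4 181.4]] top pivot [[183.7 218.6]] scene pivot [[287.6 152.5]] [[533.55904133 170.62477098 172.23771835]] seat [[558.32423798  16.13399647  99.3042855 ]]
rack [ 5.35909600e+02 -2.11453779e+02  1.13681668e-01  2.94279910e+00] 6.513479755938165 [-1.24 -0.22 -0.82 -0.29 -0.63 -0.24 -0.95 -0.14 -1.25  1.   -1.66 -0.25
 -0.04 -0.62]
s [-11.55785765] [ 4.23 -0.91  5.01 -1.47  5.64 -0.1   5.22  0.43]
free panel [ 5.19326018e+02 -1.70078675e+02  9.64716409e-02] [-0.16 -0.65  0.1  -0.79 -0.07  0.67  0.13  0.75] 5.5274178636053035
slot panel centre [[ 521.26880888 -185.10936849  102.08617534]] top edge [[ 524.86434884 -216.60114424  170.05925936]]
scene proj +x side [[195.2 234.1]
 [197.9 231.7]
 [168.9 204.7]
 [172.  202.1]] [[176.9 199.9]
 [202.4 229.7]
 [156.4 176.7]]
```

```bash
cat >> model.py <<'E'
def st():
    s=env.state(); R=Ro.from_euler('xyz',s["tcp_rot"]).as_matrix(); return s,R,np.array(s["eef_pos"])
def show():
    s,R,p=st(); print("t",round(s["t"],2),"pos",p.round(1),"rpy",np.array(s["tcp_rot"]).round(3),"j",np.array(s["joints"]).round(3),"F",np.array(s["ft_force"]).round(1),"op",round(s["opening"],3)); print("toolz",R[:,2].round(3),"toolx",R[:,0].round(3))
def to(x,y,z):
    s,R,p=st(); d=R.T@(np.array([x,y,z])-p); print("tool shift",d.round(1),"norm",np.linalg.norm(d).round(0)); return d
E
python3 - <<'E'
from model import *
show(); to(-60,620,420)
print(proj(S,[[205,590,214]]))
E
```

```text
t 2.7 pos [205.3 590.3 214.6] rpy [ 3.142 -0.     1.236] j [ 1.13   0.491  1.559 -0.     1.092 -0.106] F [ 0.6 -0.4  0.1] op 1.0
toolz [ 0.  0. -1.] toolx [0.329 0.944 0.   ]
tool shift [ -59.1 -260.4 -205.4] norm 337.0
[[335.33818786  70.85937549]]
```

```bash
python3 -m pendant '[[-10,-40,-35,-4],[-20,-85,-70,-8],[-30,-130,-105,-12],[-40,-175,-140,-16],[-50,-220,-175,-20],[-59,-260,-205,-24],[-59,-260,-205,-24.7],[-59,-260,-205,-24.7]]'; python3 - <<'E'
from model import *
show(); to(-85,1150,420)
E
```

```text
t: 3.7
eef_pos: [-59.3, 619.8, 418.8]
tcp_rot: [3.141, 0.001, 1.667]
ft_force: [1.2, -0.2, -0.1]
opening: 1.002
t 3.7 pos [-59.3 619.8 418.8] rpy [3.141e+00 1.000e-03 1.667e+00] j [ 1.56   0.365  1.232 -0.     1.545 -0.107] F [ 1.2 -0.2 -0.1] op 1.002
toolz [ 0.    -0.001 -1.   ] toolx [-0.096  0.995 -0.001]
tool shift [530.2  25.2  -1.7] norm 531.0
```

```bash
python3 -m pendant '[[60,0,0,0],[120,0,0,0],[180,0,0,0],[240,0,0,0],[300,0,0,0],[350,0,0,0],[400,0,0,0],[400,0,0,0]]'; python3 - <<'E'
from model import *
show()
E
```

```text
t: 4.7
eef_pos: [-85.3, 901.7, 369.7]
tcp_rot: [3.141, -0.039, 1.666]
ft_force: [0.9, -0.1, 1.1]
opening: 0.999
t 4.7 pos [-85.3 901.7 369.7] rpy [ 3.141 -0.039  1.666] j [ 1.592  1.045  0.049  0.003  2.008 -0.073] F [ 0.9 -0.1  1.1] op 0.999
toolz [-0.003  0.039 -0.999] toolx [-0.095  0.995  0.039]
```

```bash
python3 -m pendant '[[60,0,0,0],[120,0,0,0],[180,0,0,0],[240,0,0,0]]'; python3 - <<'E'
from model import *
show()
E
```

```text
t: 5.2
eef_pos: [-88.7, 936.3, 320.1]
tcp_rot: [3.141, -0.082, 1.666]
ft_force: [0.8, 0.1, -0.1]
opening: 0.999
t 5.2 pos [-88.7 936.3 320.1] rpy [ 3.141 -0.082  1.666] j [ 1.593  1.101  0.048  0.006  1.911 -0.07 ] F [ 0.8  0.1 -0.1] op 0.999
toolz [-0.007  0.081 -0.997] toolx [-0.094  0.992  0.082]
```

```bash
python3 -m pendant '[[500,0,-250,0],[500,0,-250,0],[500,0,-250,0],[500,0,-250,0],[500,0,-250,0],[500,0,-250,0],[500,0,-250,0],[500,0,-250,0]]'; python3 - <<'E'
from model import *
show()
E
```

```text
t: 6.2
eef_pos: [-88.3, 931.2, 357.7]
tcp_rot: [3.141, -0.124, 1.666]
ft_force: [-0.8, 0.7, -0.7]
opening: 0.999
t 6.2 pos [-88.3 931.2 357.7] rpy [ 3.141 -0.124  1.666] j [ 1.592  1.061  0.048  0.009  1.909 -0.07 ] F [-0.8  0.7 -0.7] op 0.999
toolz [-0.011  0.123 -0.992] toolx [-0.094  0.988  0.123]
```

```bash
for i in 1 2; do python3 -m pendant '[[500,0,-250,0],[500,0,-250,0]]'; done; python3 - <<'E'
from model import *
show()
E
```

```text
t: 6.45
eef_pos: [-88.6, 934.3, 376.9]
tcp_rot: [3.141, -0.167, 1.666]
ft_force: [0.2, 0.2, 0.7]
opening: 1.001
t: 6.7
eef_pos: [-88.8, 936.2, 398.1]
tcp_rot: [3.141, -0.211, 1.666]
ft_force: [0.9, -0.2, -0.6]
opening: 1.001
t 6.7 pos [-88.8 936.2 398.1] rpy [ 3.141 -0.211  1.666] j [ 1.591  1.02   0.048  0.016  1.863 -0.069] F [ 0.9 -0.2 -0.6] op 1.001
toolz [-0.019  0.209 -0.978] toolx [-0.093  0.973  0.21 ]
```

```bash
for i in 1 2 3 4 5; do python3 -m pendant '[[500,0,-150,0],[500,0,-150,0]]' | grep rot; done; python3 - <<'E'
from model import *
show()
E
```

```text
tcp_rot: [3.141, -0.255, 1.666]
tcp_rot: [3.141, -0.298, 1.666]
tcp_rot: [3.141, -0.343, 1.666]
tcp_rot: [3.141, -0.387, 1.666]
tcp_rot: [3.141, -0.432, 1.666]
t 7.95 pos [-91.7 964.7 466.9] rpy [ 3.141 -0.432  1.666] j [ 1.589  0.963  0.048  0.032  1.7   -0.066] F [-0.5  0.4  0.5] op 0.999
toolz [-0.039  0.417 -0.908] toolx [-0.086  0.904  0.419]
```

```bash
python3 - <<'E'
from model import *
to(150,860,470);to(480,520,470); to(540,60,450)
E
```

```text
tool shift [-114.2  230.7  -55.8] norm 263.0
tool shift [-450.   527.1 -210.3] norm 724.0
tool shift [-879.5  543.3 -386.2] norm 1104.0
```

```bash
python3 -m pendant '[[-25,55,-12,0],[-50,110,-25,0],[-80,170,-40,0],[-114,230,-55,0],[-160,265,-75,0],[-205,305,-95,0],[-250,345,-115,0],[-295,385,-135,0]]'; python3 - <<'E'
from model import *
show();to(480,520,470); to(540,60,450)
E
```

```text
t: 8.95
eef_pos: [305.6, 694.2, 467.3]
tcp_rot: [3.14, -0.433, 1.666]
ft_force: [0.5, 0.7, 0.9]
opening: 0.999
t 8.95 pos [305.6 694.2 467.3] rpy [ 3.14  -0.433  1.666] j [ 0.973  0.431  1.074  0.28   1.305 -0.722] F [0.5 0.7 0.9] op 0.999
toolz [-0.038  0.417 -0.908] toolx [-0.086  0.904  0.419]
tool shift [-171.4  157.1  -81.9] norm 247.0
tool shift [-600.7  173.3 -258. ] norm 676.0
```

```bash
python3 -m pendant '[[-42,39,-20,0],[-85,78,-40,0],[-128,118,-61,0],[-171,157,-82,0],[-224,159,-104,0],[-278,161,-126,0],[-331,163,-148,0],[-385,165,-170,0]]'; python3 - <<'E'
from model import *
show();to(540,60,440); to(525,-227,290)
E
```

```text
t: 9.95
eef_pos: [509.3, 289.1, 461.0]
tcp_rot: [3.139, -0.433, 1.667]
ft_force: [1.2, 0.6, 0.0]
opening: 1.0
t 9.95 pos [509.3 289.1 461. ] rpy [ 3.139 -0.433  1.667] j [ 0.205  0.233  1.379  0.431  1.485 -1.488] F [1.2 0.6 0. ] op 1.0
toolz [-0.037  0.418 -0.908] toolx [-0.087  0.904  0.419]
tool shift [-218.5    8.8  -77.7] norm 232.0
tool shift [-539.4  -33.7  -60.8] norm 544.0
```

```bash
python3 -m pendant '[[-55,2,-20,0],[-110,4,-40,0],[-165,6,-60,0],[-218,8,-78,0],[-275,0,-76,0],[-335,-8,-73,0],[-395,-16,-70,0],[-450,-22,-67,0]]'; python3 - <<'E'
from model import *
show(); to(525,-227,290)
s,R,p=st()
pic=vision.read_camera("wrist")
cv2.imwrite("pics/w1.png",pic["pixels"][:,:,::-1])
np.save("w1.npy",dict(pic,pose=(R,p)),allow_pickle=True)
E
```

```text
t: 10.95
eef_pos: [528.6, -149.4, 332.7]
tcp_rot: [3.138, -0.432, 1.667]
ft_force: [1.0, 0.4, 0.6]
opening: 1.005
t 10.95 pos [ 528.6 -149.4  332.7] rpy [ 3.138 -0.432  1.667] j [-0.564  0.377  1.495  0.34   1.545 -2.286] F [1.  0.4 0.6] op 1.005
toolz [-0.037  0.417 -0.908] toolx [-0.087  0.904  0.419]
tool shift [-87.7 -11.1   6.5] norm 89.0
```

View pics/w1.png

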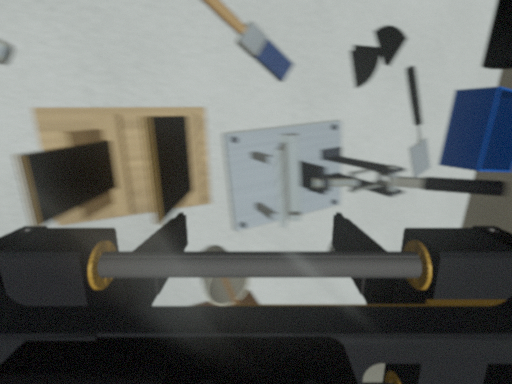

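```bash
cat >> model.py <<'E'
def wproj(pic,R,p,X):
    M=np.array(pic["tool_from_camera"]); t=(np.atleast_2d(X)-p)@R
    c=(t-M[:3,3])@M[:3,:3]; K=np.array(pic["intrinsics"]); u=c@K.T
    return u[:,:2]/u[:,2:]
E
python3 - <<'E'
from model import *
pic=np.load("w1.npy",allow_pickle=True).item();R,p=pic["pose"]
q=np.load("panel.npy")
F=frame(q[0],q[1],102.1,q[2],L25)
C=np.array([[60,5,-75],[60,5,75],[-60,5,75],[-60,5,-75.],[60,-5,75],[-60,-5,75]])
uv=wproj(pic,R,p,tr(F,C));print(uv.round(1))
c=np.load("cradle.npy");Fc=frame(c[0],c[1],35,c[2],L35)
uc=wproj(pic,R,p,tr(Fc,np.array([[67,0,0],[-67,0,0],[67,0,85],[-67,0,85.],[0,175,45]])))
print(uc.round(1))
im=pic["pixels"][:,:,::-1].copy()
im=cv2.resize(im[60:250,0:400],None,fx=2,fy=2,interpolation=cv2.INTER_CUBIC)
for a,col in [(uv,(0,0,255)),(uc,(0,160,0))]:
    for x,y in a: cv2.circle(im,(int(x*2),int((y-60)*2)),3,col,1)
cv2.imwrite("pics/w1b.png",im)
E
```

```text
[[194.  191. ]
 [163.3 225.4]
 [152.9 115.5]
 [189.3 115.8]
 [154.5 225.3]
 [143.1 115.5]]
[[290.9 210.3]
 [289.  142.4]
 [287.4 228. ]
 [284.9 149.2]
 [394.4 182.8]]
```

View pics/w1b.png

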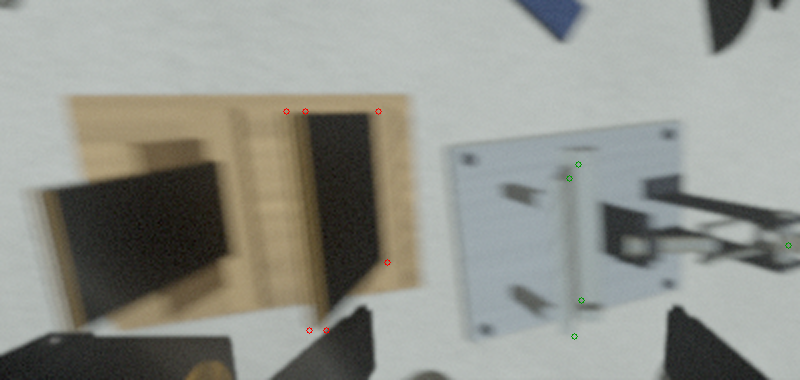

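```bash
python3 -m pendant '[[-45,-6,3,0],[-88,-11,6,0],[-88,-11,6,0],[-88,-11,6,0]]'; python3 - <<'E'
from model import *
show()
s,R,p=st()
pic=vision.read_camera("wrist")
q=np.load("panel.npy")
F=frame(q[0],q[1],102.1,q[2],L25)
C=np.array([[60,5,-75],[60,5,75],[-60,5,75],[-60,5,-75.],[60,-5,75],[-60,-5,75]])
uv=wproj(pic,R,p,tr(F,C));print(uv.round(1))
im=pic["pixels"][:,:,::-1].copy()
np.save("w2.npy",dict(pic,pose=(R,p)),allow_pickle=True)
im=cv2.resize(im[60:250,80:480],None,fx=2,fy=2,interpolation=cv2.INTER_CUBIC)
for x,y in uv: cv2.circle(im,(int((x-80)*2),int((y-60)*2)),3,(0,0,255),1)
cv2.imwrite("pics/w2b.png",im)
for q in ["wide_panel"]:
    M=np.array(pic["tool_from_camera"])
    for d in vision.find_in(pic,q): print(q,d["confidence"],(R@(M[:3,:3]@d["at"]+M[:3,3])+p).round(1))
E
```

```text
t: 11.5
eef_pos: [524.2, -231.4, 287.2]
tcp_rot: [-3.141, -0.433, 1.662]
ft_force: [-0.2, 0.9, 0.5]
opening: 1.003
t 11.5 pos [ 524.2 -231.4  287.2] rpy [-3.141 -0.433  1.662] j [-0.677  0.467  1.468  0.306  1.52  -2.404] F [-0.2  0.9  0.5] op 1.003
toolz [-0.039  0.418 -0.908] toolx [-0.083  0.904  0.419]
[[250.1 199.8]
 [245.3 238.4]
 [243.2 128.4]
 [249.1 124.6]
 [236.3 238.5]
 [233.3 128.5]]
wide_panel 0.93 [ 515.5 -194.7  169.4]
```

View pics/w2b.png

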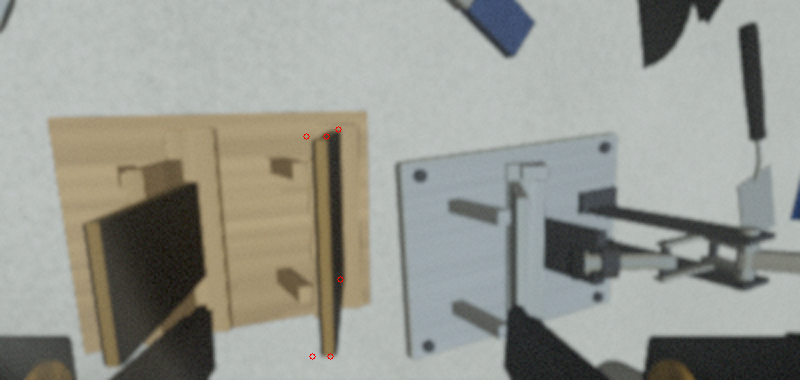

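```bash
python3 - <<'E'
from model import *
to(520.6,-182.6,134.8)
E
```

```text
tool shift [-20.    0.8 159. ] norm 160.0
```

```bash
python3 -m pendant '[[-10,0,20,-1],[-20,0,40,-1],[-20,0.8,75,-1],[-20,0.8,110,-1],[-20,0.8,135,-1],[-20,0.8,150,-1],[-20,0.8,159,-1],[-20,0.8,159,-1]]'; python3 - <<'E'
from model import *
show()
s,R,p=st()
to(520.6,-182.6,134.8)
pic=vision.read_camera("wrist")
np.save("w3.npy",dict(pic,pose=(R,p)),allow_pickle=True)
cv2.imwrite("pics/w3.png",pic["pixels"][:,:,::-1])
E
```

```text
t: 12.6
eef_pos: [520.8, -182.5, 135.0]
tcp_rot: [3.133, -0.432, 1.683]
ft_force: [-0.4, 0.1, 1.1]
opening: 1.001
t 12.6 pos [ 520.8 -182.5  135. ] rpy [ 3.133 -0.432  1.683] j [-0.617  0.586  1.706  0.353  1.165 -2.491] F [-0.4  0.1  1.1] op 1.001
toolz [-0.039  0.417 -0.908] toolx [-0.102  0.902  0.419]
tool shift [-0.2 -0.2  0.1] norm 0.0
```

View pics/w3.png

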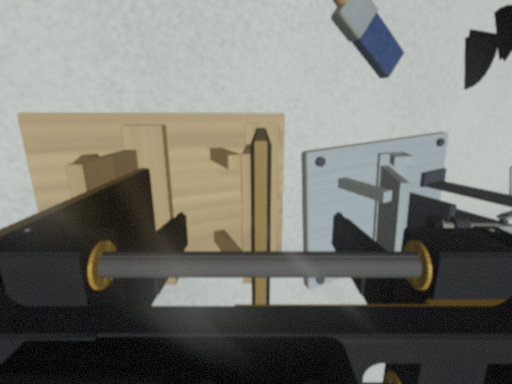

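The panel's top edge at x≈261 is centred between the fingers at (185,215) and (335,215), so I'll close.

```bash
python3 -m pendant '[[0,0,0,0],[0,0,0,0],[0,0,0,0],[0,0,0,0],[0,0,0,0],[0,0,0,0]]' 1; python3 - <<'E'
from model import *
show()
E
```

```text
t: 13.4
eef_pos: [520.9, -182.8, 135.3]
tcp_rot: [3.133, -0.432, 1.683]
ft_force: [0.2, 0.0, 0.3]
opening: 0.429
t 13.4 pos [ 520.9 -182.8  135.3] rpy [ 3.133 -0.432  1.683] j [-0.617  0.585  1.706  0.353  1.165 -2.491] F [0.2 0.  0.3] op 0.429
toolz [-0.038  0.417 -0.908] toolx [-0.102  0.903  0.418]
```

Still closing slowly.

```bash
python3 -m pendant '[[0,0,0,0],[0,0,0,0],[0,0,0,0],[0,0,0,0],[0,0,0,0],[0,0,0,0]]' 1; python3 - <<'E'
from model import *
show()
E
```

```text
t: 14.15
eef_pos: [520.8, -182.0, 135.6]
tcp_rot: [3.133, -0.433, 1.684]
ft_force: [0.6, 6.0, 3.7]
opening: 0.106
t 14.15 pos [ 520.8 -182.   135.6] rpy [ 3.133 -0.433  1.684] j [-0.616  0.585  1.706  0.354  1.166 -2.491] F [0.6 6.  3.7] op 0.106
toolz [-0.039  0.418 -0.908] toolx [-0.102  0.902  0.42 ]
```

```bash
python3 -m pendant '[[2,0,-8,0],[4,0,-20,0],[8,0,-45,0],[12,0,-80,0],[16,0,-115,0],[20,0,-150,0],[20,0,-180,0],[20,0,-180,0]]'; python3 - <<'E'
from model import *
show()
s,R,p=st()
for n in ["wrist","scene"]:
    pic=vision.read_camera(n)
    cv2.imwrite(f"pics/l_{n}.png",pic["pixels"][:,:,::-1])
c=np.load("cradle.npy");Fc=frame(c[0],c[1],35,c[2],L35); print("cradle axes",Fc[0].round(3).tolist())
E
```

```text
t: 15.15
eef_pos: [526.0, -240.4, 309.1]
tcp_rot: [3.13, -0.43, 1.684]
ft_force: [0.0, 0.5, -2.5]
opening: 0.103
t 15.15 pos [ 526.  -240.4  309.1] rpy [ 3.13  -0.43   1.684] j [-0.686  0.459  1.422  0.304  1.57  -2.415] F [ 0.   0.5 -2.5] op 0.103
toolz [-0.035  0.415 -0.909] toolx [-0.102  0.903  0.417]
cradle axes [[0.987, -0.13, 0.091], [0.158, 0.809, -0.566], [0.0, 0.574, 0.819]]
```

View pics/l_wrist.png

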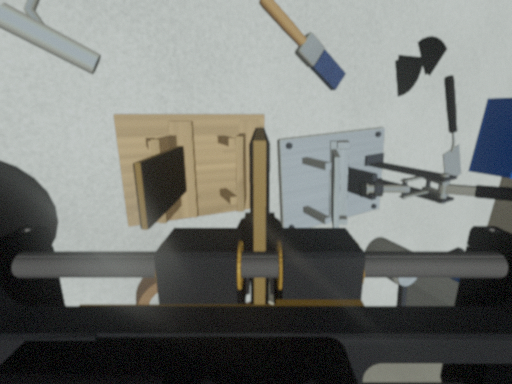

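View pics/l_scene.png

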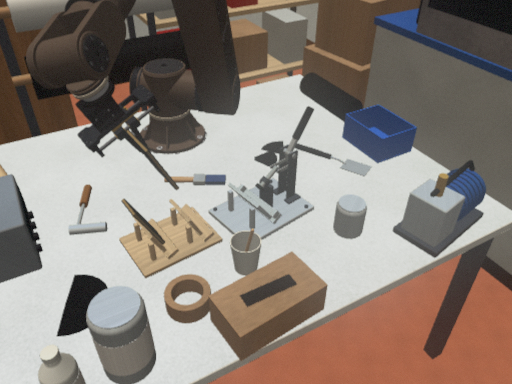

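The panel is gripped and has left the rack, and the narrow panel hasn't moved. Before placing, I'll check the cradle fit against the wrist pictures.

```bash
python3 - <<'E'
from model import *
c=np.load("cradle.npy");Fc=frame(c[0],c[1],35,c[2],L35)
pic=np.load("w2.npy",allow_pickle=True).item();R,p=pic["pose"]
P=np.array([[67,0,0],[-67,0,0],[67,0,85],[-67,0,85.],[70,22,0],[-70,22,0]])
uv=wproj(pic,R,p,tr(Fc,P));print(uv.round(1))
x0,y0,f=275,130,6
im=cv2.resize(pic["pixels"][y0:y0+95,x0:x0+120,::-1],None,fx=f,fy=f,interpolation=cv2.INTER_CUBIC)
im=np.clip(im*1.15,0,255).astype(np.uint8)
cols=[(0,0,255)]*2+[(255,0,0)]*2+[(0,180,0)]*2
for (x,y),cc in zip(uv,cols): cv2.circle(im,(int((x-x0+.5)*f),int((y-y0+.5)*f)),4,cc,1)
cv2.imwrite("pics/w2c.png",im)
E
```

```text
[[338.3 217.5]
 [339.6 149.6]
 [342.9 236.6]
 [344.8 157.7]
 [349.9 219.1]
 [352.2 147.5]]
```

View pics/w2c.png

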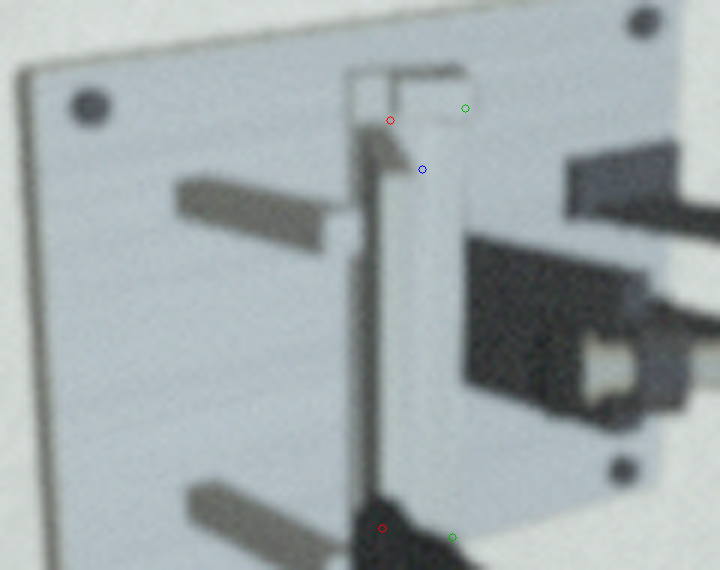

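```bash
cat >> model.py <<'E'
def place(off=(0,2,2),L=110):
    c=np.load("cradle.npy");Fc=frame(c[0],c[1],35,c[2],L35)
    s,R,p=st()
    cx=Fc[0][:,0]; z=R[:,2]
    v=R.T@cx; turn=np.degrees(np.arctan2(-v[0],v[1]))
    R2=R@Ro.from_euler('z',turn,degrees=True).as_matrix()
    T=tr(Fc,[off])[0]+5*R2[:,0]-L*z
    print("turn",turn.round(2),"tcp target",T.round(1),"angle panel/cradle y",np.degrees(np.arccos(R2[:,0]@Fc[0][:,1])).round(2), "z", np.degrees(np.arccos(-R2[:,2]@Fc[0][:,2])).round(2))
    for b in (200,130,60,20,0): print(b,(R.T@(T-b*z-p)).round(1))
    C=np.array([[60,-5,L],[-60,-5,L],[60,5,L],[60,5,L-60],[60,-5,L-150]])
    # panel local (x=tool y, y=tool x, along tool z)
    Q=(p+np.stack([R@np.array([b,a,d]) for a,b,d in C]))
    print("panel pts in cradle now:",((Q-Fc[1])@Fc[0]).round(1).tolist())
E
python3 - <<'E'
from model import *
show();place()
E
```

```text
t 15.25 pos [ 525.4 -239.1  306.6] rpy [ 3.134 -0.433  1.683] j [-0.685  0.461  1.426  0.304  1.569 -2.415] F [ 0.6 -0.5 -2.2] op 0.105
toolz [-0.039  0.418 -0.907] toolx [-0.101  0.902  0.42 ]
turn -2.44 tcp target [555.7  13.5 139.7] angle panel/cradle y 10.21 z 10.33
200 [154.6  56.3  56. ]
130 [154.6  56.3 126. ]
60 [154.6  56.3 196. ]
20 [154.6  56.3 236. ]
0 [154.6  56.3 256. ]
panel pts in cradle now: [[-10.2, -104.8, 281.1], [-130.0, -100.4, 277.0], [-9.8, -95.0, 279.4], [-11.4, -84.4, 338.4], [-14.3, -78.3, 428.7]]
```

```bash
python3 -m pendant '[[30,11,10,-0.5],[70,25,20,-1],[110,40,40,-2],[140,50,65,-2.4],[154.6,56.3,95,-2.4],[154.6,56.3,120,-2.4],[154.6,56.3,126,-2.4],[154.6,56.3,126,-2.4]]'; python3 - <<'E'
from model import *
show();place()
s,R,p=st()
for n in ["wrist","scene","top"]:
    pic=vision.read_camera(n)
    im=pic["pixels"][:,:,::-1]
    cv2.imwrite(f"pics/p_{n}.png",im if n=="wrist" else cv2.resize(im[100:300,170:370] if n=="scene" else im[150:270,150:350],None,fx=3,fy=3,interpolation=cv2.INTER_CUBIC))
    np.save(f"p_{n}.npy",dict(pic,pose=(R,p)),allow_pickle=True)
E
```

```text
t: 16.25
eef_pos: [560.6, -40.8, 257.3]
tcp_rot: [3.115, -0.433, 1.729]
ft_force: [0.3, 0.3, -2.5]
opening: 0.103
t 16.25 pos [560.6 -40.8 257.3] rpy [ 3.115 -0.433  1.729] j [-0.376  0.427  1.621  0.397  1.321 -2.242] F [ 0.3  0.3 -2.5] op 0.103
toolz [-0.04   0.419 -0.907] toolx [-0.143  0.896  0.42 ]
turn -0.05 tcp target [555.8  13.5 139.7] angle panel/cradle y 10.18 z 10.3
200 [  0.    0.3 -70.3]
130 [ 0.   0.3 -0.3]
60 [ 0.   0.3 69.7]
20 [  0.    0.3 109.7]
0 [  0.    0.3 129.7]
panel pts in cradle now: [[56.1, 25.1, 131.2], [-63.8, 24.7, 128.0], [56.2, 35.0, 129.4], [54.5, 45.6, 188.4], [52.1, 51.6, 278.7]]
```

View pics/p_wrist.png

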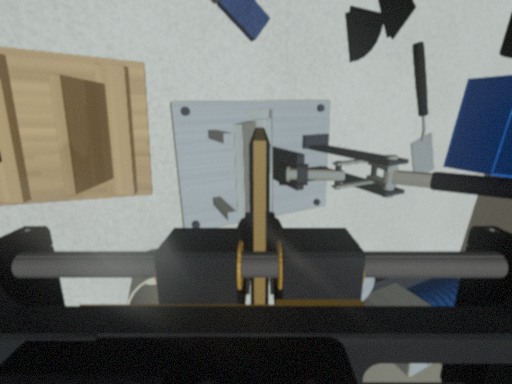

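View pics/p_scene.png

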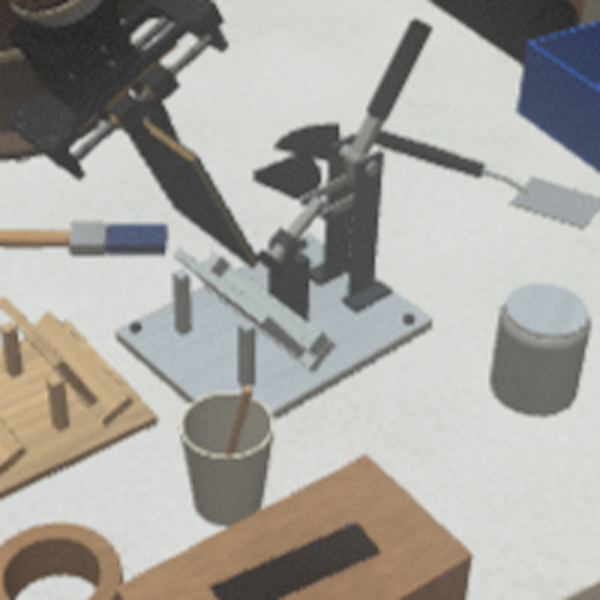

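View pics/p_top.png

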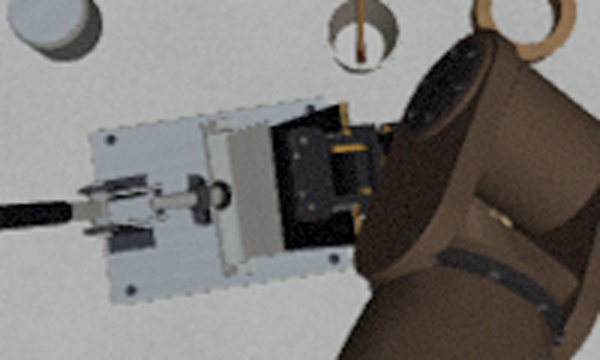

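```bash
python3 - <<'E'
from model import *
c=np.load("cradle.npy");Fc=frame(c[0],c[1],35,c[2],L35)
pic=np.load("p_top.npy",allow_pickle=True).item();R,p=pic["pose"]
L=110
Q=p+np.stack([R@np.array([b,a,d]) for a,b,d in [(60,-5,L),(60,5,L),(-60,5,L),(-60,-5,L)]])
print(Q.round(0));print("top",proj(T,Q).round(1));print("scene",proj(S,Q).round(1))
for L in (105,115):print(L,proj(S,p+R@np.array([5,60,L])).round(1),proj(T,p+R@np.array([5,60,L])).round(1))
E
```

```text
[[616.   9. 157.]
 [615.  18. 161.]
 [496.   1. 158.]
 [498.  -8. 154.]]
top [[242.  191.5]
 [238.8 191.8]
 [243.7 233.5]
 [246.9 233.1]]
scene [[253.1 188.4]
 [255.8 185.8]
 [229.8 166.3]
 [227.3 168.6]]
105 [[255.2 184.7]] [[239.5 191.6]]
115 [[256.4 186.9]] [[238.1 192. ]]
```

```bash
python3 - <<'E'
from model import *
pic=np.load("p_top.npy",allow_pickle=True).item();R,p=pic["pose"]
c=np.load("cradle.npy");Fc=frame(c[0],c[1],35,c[2],L35)
x0,y0,f=205,180,9
im=cv2.resize(pic["pixels"][y0:y0+65,x0:x0+65,::-1],None,fx=f,fy=f,interpolation=cv2.INTER_NEAREST)
im=np.clip(im*1.3,0,255).astype(np.uint8)
L=110
Q=p+np.stack([R@np.array([b,a,d]) for a,b,d in [(60,-5,L),(60,5,L),(-60,5,L),(-60,-5,L)]])
for X,cc in [(Q,(0,0,255)),(tr(Fc,np.array([[67,0,0],[-67,0,0],[67,0,85],[-67,0,85.],[67,22,0],[-67,22,0]])),(255,0,0))]:
    for x,y in proj(T,X): cv2.circle(im,(int((x-x0+.5)*f),int((y-y0+.5)*f)),4,cc,1)
cv2.imwrite("pics/ptz.png",im)
pic=np.load("p_scene.npy",allow_pickle=True).item()
x0,y0,f=215,150,8
im=cv2.resize(pic["pixels"][y0:y0+75,x0:x0+85,::-1],None,fx=f,fy=f,interpolation=cv2.INTER_NEAREST)
im=np.clip(im*1.3,0,255).astype(np.uint8)
for X,cc in [(Q,(0,0,255)),(tr(Fc,np.array([[67,0,0],[-67,0,0],[67,0,85],[-67,0,85.],[67,22,0],[-67,22,0]])),(255,0,0))]:
    for x,y in proj(S,X): cv2.circle(im,(int((x-x0+.5)*f),int((y-y0+.5)*f)),4,cc,1)
cv2.imwrite("pics/psz.png",im)
E
```

```text
(no output)
```

View pics/ptz.png

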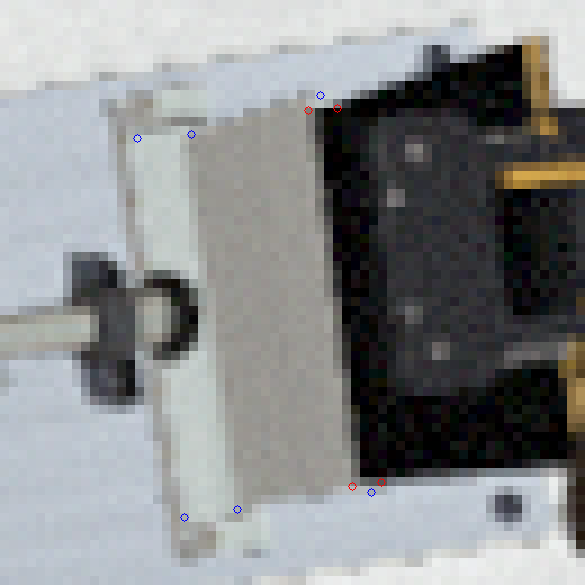

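View pics/psz.png

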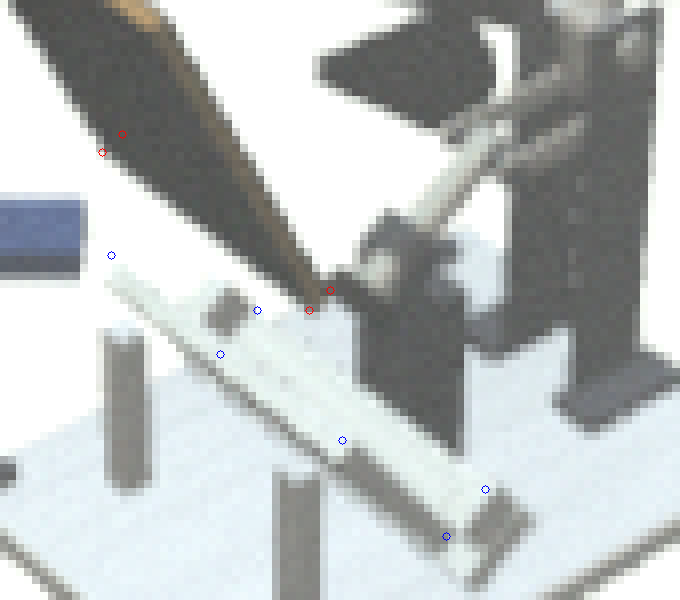

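```bash
python3 - <<'E'
from model import *
show();place((-1,4,4))
E
```

```text
t 16.4 pos [561.  -41.4 258.2] rpy [ 3.113 -0.432  1.729] j [-0.377  0.426  1.62   0.397  1.321 -2.242] F [-0.2  0.4 -1.5] op 0.103
toolz [-0.038  0.418 -0.908] toolx [-0.143  0.897  0.419]
turn -0.05 tcp target [554.5  13.9 142.5] angle panel/cradle y 10.24 z 10.37
200 [  2.1  -1.4 -71.6]
130 [ 2.1 -1.4 -1.6]
60 [ 2.1 -1.4 68.4]
20 [  2.1  -1.4 108.4]
0 [  2.1  -1.4 128.4]
panel pts in cradle now: [[56.6, 25.0, 132.4], [-63.3, 24.5, 129.0], [56.7, 34.9, 130.6], [54.9, 45.6, 189.6], [52.3, 51.7, 279.9]]
```

```bash
python3 -m pendant '[[2,-1.4,20,0],[2,-1.4,45,0],[2,-1.4,70,0],[2,-1.4,90,0],[2,-1.4,105,0],[2,-1.4,116,0],[2,-1.4,122,0],[2,-1.4,122,0]]'; python3 - <<'E'
from model import *
show();place((-1,4,4))
s,R,p=st()
for n in ["wrist","scene","top"]:
    pic=vision.read_camera(n)
    im=pic["pixels"][:,:,::-1]
    cv2.imwrite(f"pics/q_{n}.png",im if n=="wrist" else cv2.resize(im[140:240,200:310] if n=="scene" else im[175:255,170:270],None,fx=6,fy=6,interpolation=cv2.INTER_CUBIC))
E
```

```text
t: 17.4
eef_pos: [554.7, 11.2, 148.2]
tcp_rot: [3.113, -0.432, 1.729]
ft_force: [-0.1, -0.2, -1.7]
opening: 0.1
t 17.4 pos [554.7  11.2 148.2] rpy [ 3.113 -0.432  1.729] j [-0.294  0.528  1.782  0.464  1.053 -2.295] F [-0.1 -0.2 -1.7] op 0.1
toolz [-0.038  0.418 -0.908] toolx [-0.143  0.897  0.419]
turn -0.05 tcp target [554.5  13.9 142.5] angle panel/cradle y 10.23 z 10.36
200 [ 1.000e-01  0.000e+00 -1.937e+02]
130 [ 1.000e-01  0.000e+00 -1.237e+02]
60 [  0.1   0.  -53.7]
20 [  0.1   0.  -13.7]
0 [0.1 0.  6.3]
panel pts in cradle now: [[58.8, 5.3, 11.9], [-61.2, 4.8, 8.5], [58.8, 15.2, 10.1], [57.0, 25.8, 69.2], [54.5, 32.0, 159.5]]
```

View pics/q_scene.png

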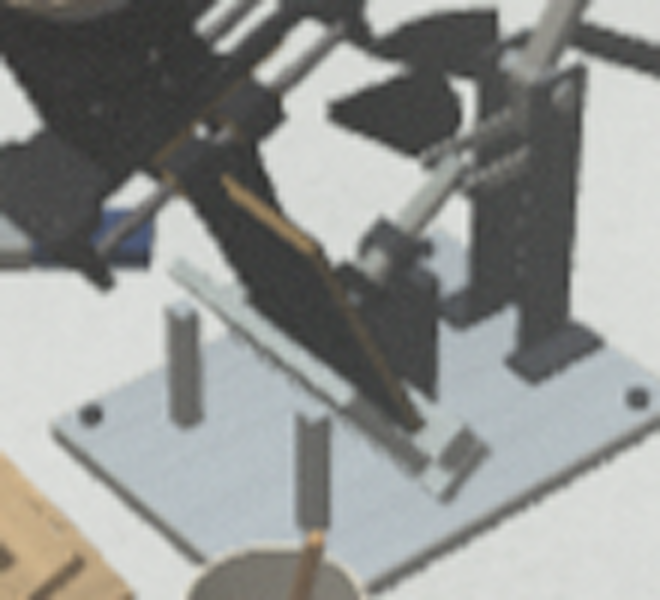

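View pics/q_top.png

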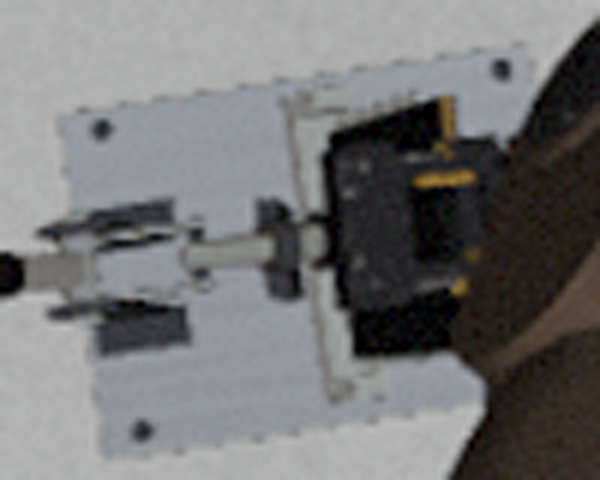

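```bash
python3 -m pendant '[[0,0,3,0],[0,0,5,0],[0,0,5,0]]';python3 -m pendant '[[0,0,2,0],[0,0,2,0]]';python3 -m pendant '[[0,0,2,0],[0,0,2,0]]'; python3 - <<'E'
from model import *
show();place((-1,4,4))
E
```

```text
t: 17.92
eef_pos: [554.6, 13.1, 144.0]
tcp_rot: [3.113, -0.432, 1.729]
ft_force: [-0.1, -0.1, -1.3]
opening: 0.104
t: 18.18
eef_pos: [554.7, 13.9, 142.3]
tcp_rot: [3.112, -0.432, 1.729]
ft_force: [-0.0, -1.1, -0.7]
opening: 0.103
t: 18.42
eef_pos: [555.7, 14.5, 141.6]
tcp_rot: [3.109, -0.431, 1.729]
ft_force: [2.5, -3.3, 9.1]
opening: 0.103
t 18.43 pos [555.7  14.5 141.6] rpy [ 3.109 -0.431  1.729] j [-0.289  0.536  1.789  0.472  1.035 -2.3  ] F [ 2.5 -3.3  9.1] op 0.103
toolz [-0.034  0.418 -0.908] toolx [-0.144  0.897  0.418]
turn -0.02 tcp target [554.1  13.9 142.5] angle panel/cradle y 10.29 z 10.45
200 [ 2.000e-01 -1.700e+00 -2.011e+02]
130 [   0.2   -1.7 -131.1]
60 [  0.2  -1.7 -61.1]
20 [  0.2  -1.7 -21.1]
0 [ 0.2 -1.7 -1.1]
panel pts in cradle now: [[60.7, 4.0, 4.9], [-59.3, 3.3, 1.1], [60.7, 13.8, 3.2], [58.7, 24.5, 62.2], [55.8, 30.8, 152.5]]
```

```bash
python3 -m pendant '[[0,0,0,0],[0,0,0,0],[0,0,0,0],[0,0,0,0],[0,0,0,0],[0,0,0,0],[0,0,0,0],[0,0,0,0]]' 0; python3 - <<'E'
from model import *
show()
for n in ["wrist","scene"]:
    pic=vision.read_camera(n)
    im=pic["pixels"][:,:,::-1]
    cv2.imwrite(f"pics/r_{n}.png",im if n=="wrist" else cv2.resize(im[140:240,200:310] if n=="scene" else im[175:255,170:270],None,fx=6,fy=6,interpolation=cv2.INTER_CUBIC))
E
```

```text
t: 19.42
eef_pos: [555.7, 14.5, 141.6]
tcp_rot: [3.109, -0.431, 1.73]
ft_force: [0.1, 0.7, -0.5]
opening: 0.888
t 19.43 pos [555.7  14.5 141.6] rpy [ 3.109 -0.431  1.73 ] j [-0.289  0.536  1.789  0.472  1.035 -2.3  ] F [ 0.1  0.7 -0.5] op 0.888
toolz [-0.034  0.418 -0.908] toolx [-0.144  0.897  0.418]
```

View pics/r_scene.png

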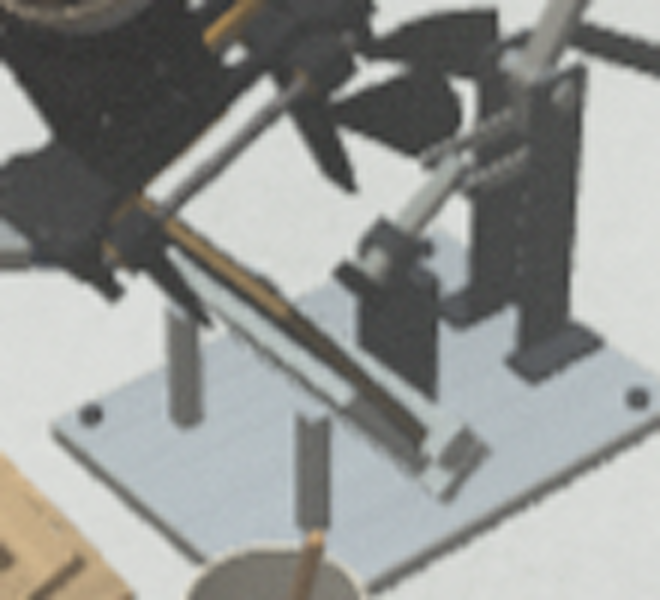

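View pics/r_wrist.png

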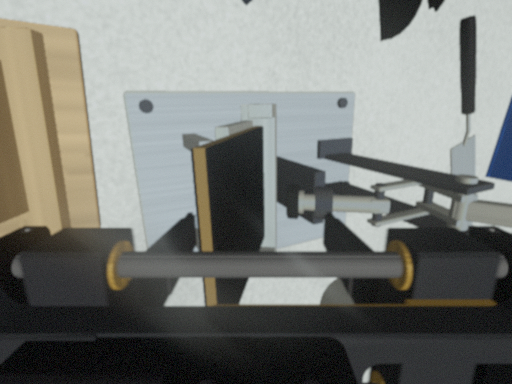

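```bash
python3 -m pendant '[[0,0,0,0],[0,0,0,0],[-3,0,-3,0],[-5,0,-15,0],[-5,0,-40,0],[-5,0,-80,0],[-5,0,-130,0],[-5,0,-170,0]]' 0; python3 -m pendant '[[-20,0,-20,0],[-40,0,-30,0],[-40,0,-30,0],[-40,0,-30,0]]' ; python3 - <<'E'
from model import *
show()
s,R,p=st()
for n in ["wrist","scene","top"]:
    pic=vision.read_camera(n)
    im=pic["pixels"][:,:,::-1]
    cv2.imwrite(f"pics/s_{n}.png",im if n=="wrist" else cv2.resize(im[130:240,200:310] if n=="scene" else im[175:255,170:270],None,fx=6,fy=5.4 if n=="scene" else 6,interpolation=cv2.INTER_CUBIC))
    np.save(f"s_{n}.npy",dict(pic,pose=(R,p)),allow_pickle=True)
E
```

```text
t: 20.52
eef_pos: [562.2, -62.3, 296.4]
tcp_rot: [3.108, -0.43, 1.729]
ft_force: [0.3, 0.0, 0.4]
opening: 0.996
t: 21.02
eef_pos: [568.7, -110.4, 306.3]
tcp_rot: [3.109, -0.431, 1.729]
ft_force: [-0.5, -0.2, 0.1]
opening: 1.0
t 21.02 pos [ 568.7 -110.4  306.3] rpy [ 3.109 -0.431  1.729] j [-0.476  0.427  1.483  0.365  1.477 -2.278] F [-0.5 -0.2  0.1] op 1.0
toolz [-0.034  0.417 -0.908] toolx [-0.143  0.897  0.418]
```

View pics/s_scene.png

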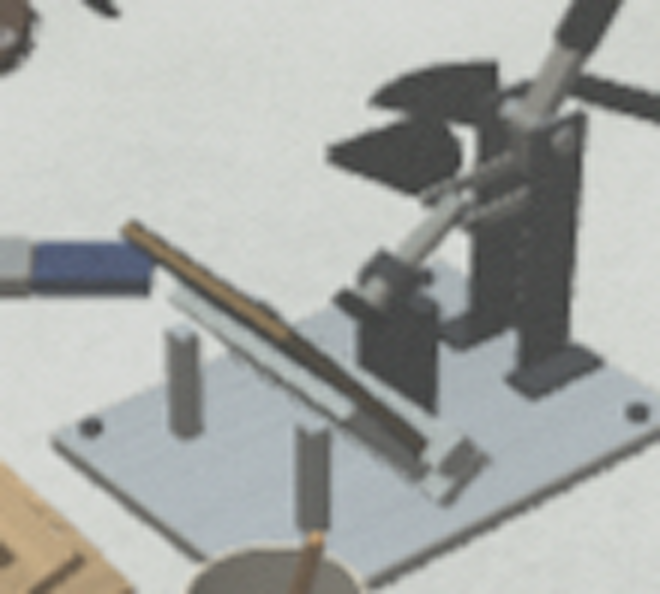

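View pics/s_wrist.png

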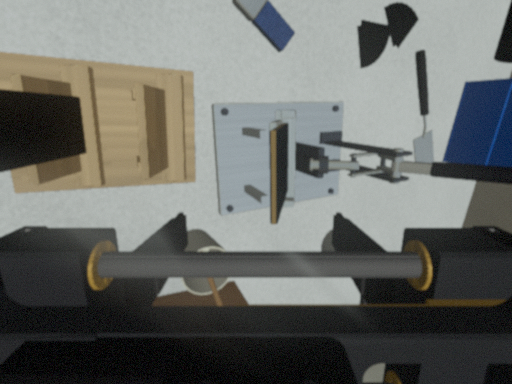

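View pics/s_top.png

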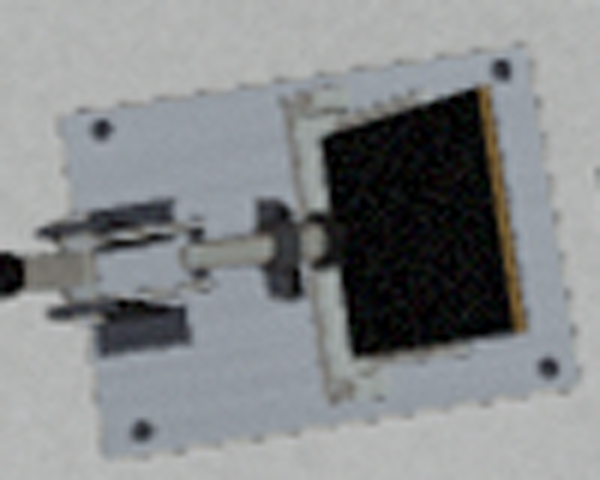

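```bash
python3 - <<'E'
from model import *
c=np.load("cradle.npy");Fc=frame(c[0],c[1],35,c[2],L35)
px=np.array([[324,135],[355,355],[481,88],[519,330.]])/6+[170,175]
W=np.array([[60,5,-75],[-60,5,-75],[60,5,75],[-60,5,75.]])
def f(q):
    r=np.radians(q[3]); A=Ro.from_euler('y',r).as_matrix()
    X=W@A.T+[q[0],q[1],q[2]]
    return (proj(T,tr(Fc,X))-px).ravel()
print("seated exact resid",f([0,5,75,0]).round(2))
r=least_squares(lambda a:f([a[0],5,a[1],a[2]]),[0,75,0]);print("x,z,rot",r.x.round(2),r.fun.round(2))
r=least_squares(lambda a:f([a[0],a[1],75,a[2]]),[0,5,0]);print("x,y,rot",r.x.round(2),r.fun.round(2))
# scene: +x corners bottom and top-left
sp=np.array([[430/6,455/5.4],[125/6,225/5.4],[290/6,335/5.4]])+[200,130]
X=tr(Fc,np.array([[60,0,0],[-60,5,150],[60,5,150],[60,10,0]]));print(proj(S,X).round(1),sp.round(1))
E
```

```text
seated exact resid [-0.66 -0.68 -1.18  0.11 -0.4  -0.77 -1.2   0.61]
x,z,rot [-1.08 79.18  0.63] [-0.03 -0.26 -0.31  0.61  0.3  -0.88 -0.2   0.57]
x,y,rot [-0.81  1.94  0.63] [ 0.11 -0.2  -0.18  0.5   0.33 -0.78 -0.19  0.47]
[[268.7 215.3]
 [219.6 170.9]
 [245.9 191.8]
 [271.  212.6]] [[271.7 214.3]
 [220.8 171.7]
 [248.3 192. ]]
```

The panel is leaning flat on the rest between the lugs. The image fit puts it 0–4 mm above the ledge, so I'll touch its top edge with closed fingers to check the height and seat it.

```bash
python3 - <<'E'
from model import *
c=np.load("cradle.npy");Fc=frame(c[0],c[1],35,c[2],L35)
for z in (200,162,152,150):
    X=tr(Fc,[[0,5,z]])[0]; print(z,X.round(1)); to(*X)
E
```

```text
200 [569.7 -54.7 201.7]
tool shift [  5.7   5.7 118.4] norm 119.0
162 [566.2 -33.1 170.6]
tool shift [ 12.5   4.5 155.8] norm 156.0
152 [565.3 -27.5 162.4]
tool shift [ 14.3   4.2 165.6] norm 166.0
150 [565.1 -26.3 160.7]
tool shift [ 14.7   4.1 167.6] norm 168.0
```

```bash
python3 -m pendant '[[2,2,30,0],[3,3,60,0],[4,4,90,0],[6,5,118,0],[6,5,118,0],[6,5,118,0],[6,5,118,0],[6,5,118,0]]' 1; python3 -m pendant '[[2,0,8,0],[5,0,22,0],[6,-1,34,0],[6,-1,34,0]]'; python3 - <<'E'
from model import *
show()
c=np.load("cradle.npy");Fc=frame(c[0],c[1],35,c[2],L35)
s,R,p=st(); print("tcp in cradle",((p-Fc[1])@Fc[0]).round(1)); print("toolz in cradle",(R[:,2]@Fc[0]).round(3))
E
```

```text
t: 22.18
eef_pos: [569.1, -55.1, 202.8]
tcp_rot: [3.108, -0.43, 1.73]
ft_force: [-0.1, 0.5, -0.0]
opening: 0.215
t: 22.68
eef_pos: [565.6, -34.9, 173.3]
tcp_rot: [3.11, -0.431, 1.73]
ft_force: [-0.4, -0.4, 0.6]
opening: 0.003
t 22.68 pos [565.6 -34.9 173.3] rpy [ 3.11  -0.431  1.73 ] j [-0.364  0.52   1.71   0.428  1.145 -2.311] F [-0.4 -0.4  0.6] op 0.003
toolz [-0.035  0.417 -0.908] toolx [-0.144  0.897  0.418]
tcp in cradle [ -0.9   5.2 165.2]
toolz in cradle [ 0.032 -0.179 -0.983]
```

```bash
python3 -m pendant '[[1,0,5,0],[2,0,10,0],[2,0,10,0]]'|grep -E "pos|force"; for i in 1 2 3; do python3 -m pendant '[[0,0,2,0],[0,0,2,0]]'|grep -E "pos|force"; done; python3 - <<'E'
from model import *
show()
c=np.load("cradle.npy");Fc=frame(c[0],c[1],35,c[2],L35)
s,R,p=st(); print("tcp in cradle",((p-Fc[1])@Fc[0]).round(1))
E
```

```text
eef_pos: [564.9, -28.8, 164.9]
ft_force: [0.1, -1.0, 0.4]
eef_pos: [564.8, -28.0, 163.0]
ft_force: [0.3, -0.8, 0.1]
eef_pos: [564.7, -27.1, 161.1]
ft_force: [0.2, 0.1, -1.3]
eef_pos: [564.8, -26.5, 160.0]
ft_force: [-0.9, -2.2, 7.1]
t 23.8 pos [564.8 -26.5 160. ] rpy [ 3.109 -0.431  1.73 ] j [-0.351  0.533  1.729  0.438  1.111 -2.317] F [-0.9 -2.2  7.1] op 0.009
toolz [-0.034  0.417 -0.908] toolx [-0.144  0.897  0.418]
tcp in cradle [ -0.3   4.4 149.4]
```

Contact came at cradle z ≈ 150 mm, which is the seated height, so the panel is fully down. I'll back off and work out the handle angle.

```bash
python3 -m pendant '[[0,0,-20,0],[0,0,-60,0],[0,0,-110,0],[0,0,-150,0],[0,0,-190,0]]'; python3 - <<'E'
from model import *
show()
c=np.load("cradle.npy");Fc=frame(c[0],c[1],35,c[2],L35)
P=tr(Fc,[[0,175,45]])[0]; psi=c[2]; u=np.array([-np.sin(psi),np.cos(psi),0]);k=np.array([0,0,1.])
print("P",P.round(1),"u",u.round(3))
for th in (0,.05,.1,.15,.2):
    e=np.radians(60)-th; d=np.cos(e)*u+np.sin(e)*k
    print(th,"end144",proj(S,P+144*d).round(1),proj(T,P+144*d).round(1),"r44",proj(S,P+44*d).round(1),proj(T,P+44*d).round(1))
s=np.load("s_scene.npy",allow_pickle=True).item()
im=cv2.resize(s["pixels"][100:165,270:330,::-1],None,fx=8,fy=8,interpolation=cv2.INTER_CUBIC);cv2.imwrite("pics/hs.png",im)
s=np.load("s_top.npy",allow_pickle=True).item()
im=cv2.resize(s["pixels"][200:240,130:210,::-1],None,fx=8,fy=8,interpolation=cv2.INTER_CUBIC);cv2.imwrite("pics/ht.png",im)
E
```

```text
t: 24.42
eef_pos: [571.2, -106.3, 333.8]
tcp_rot: [3.109, -0.431, 1.73]
ft_force: [-0.1, 0.3, -0.1]
opening: 0.003
t 24.43 pos [ 571.2 -106.3  333.8] rpy [ 3.109 -0.431  1.73 ] j [-0.468  0.41   1.439  0.365  1.532 -2.25 ] F [-0.1  0.3 -0.1] op 0.003
toolz [-0.034  0.417 -0.908] toolx [-0.144  0.897  0.417]
P [533.6 170.6 172.2] u [-0.158  0.987  0.   ]
0 end144 [[308.9 106.8]] [[145.1 220.8]] r44 [[294.  138.9]] [[172.9 219.2]]
0.05 end144 [[310.3 107.3]] [[143.1 221.2]] r44 [[294.4 139. ]] [[172.3 219.3]]
0.1 end144 [[311.7 108. ]] [[141.2 221.5]] r44 [[294.9 139.2]] [[171.8 219.4]]
0.15 end144 [[313.  108.8]] [[139.4 221.9]] r44 [[295.3 139.3]] [[171.2 219.5]]
0.2 end144 [[314.3 109.7]] [[137.8 222.2]] r44 [[295.7 139.6]] [[170.7 219.6]]
```

View pics/hs.png

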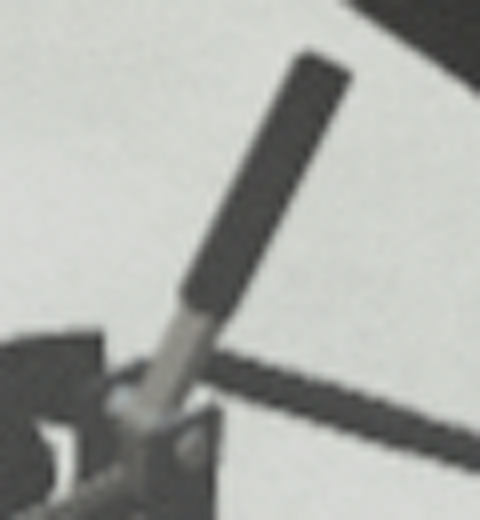

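View pics/ht.png

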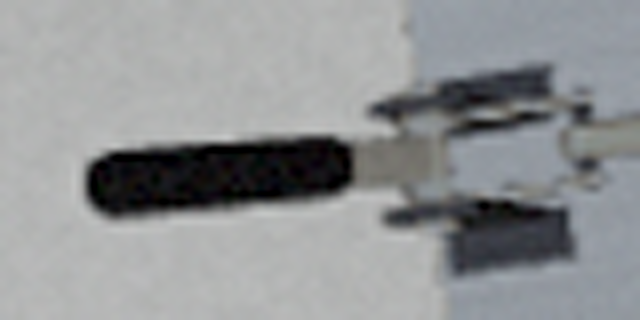

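The handle is at about 0.1 rad. I'll turn the tool 90° so the gripper body's narrow side faces the cheeks, then push the grip along its arc.

```bash
cat >> model.py <<'E'
def hpt(th,r=115,off=11):
    c=np.load("cradle.npy");Fc=frame(c[0],c[1],35,c[2],L35)
    P=tr(Fc,[[0,175,45]])[0]; psi=c[2]; u=np.array([-np.sin(psi),np.cos(psi),0]);k=np.array([0,0,1.])
    e=np.radians(60)-th; return P+r*(np.cos(e)*u+np.sin(e)*k)+off*(-np.sin(e)*u+np.cos(e)*k)
def where():
    c=np.load("cradle.npy");Fc=frame(c[0],c[1],35,c[2],L35)
    s,R,p=st(); q=(p-tr(Fc,[[0,175,45]])[0]); psi=c[2]; u=np.array([-np.sin(psi),np.cos(psi),0])
    x=q@np.array([np.cos(psi),np.sin(psi),0]);a,b=q@u,q[2]
    # angle if TCP is at off from centre line
    rr=np.hypot(a,b);
    for off in (11,16,18): print("off",off,"theta",round(np.radians(60)-(np.arctan2(b,a)-np.arcsin(off/rr)),3),"r",round(np.sqrt(rr**2-off**2),1),end="; ")
    print("x",x.round(1))
E
python3 - <<'E'
from model import *
X=hpt(.1,115,75);print(X.round(1));to(*X)
E
```

```text
[532.6 176.8 309.4]
tool shift [249.4   2.2 141.5] norm 287.0
```

```bash
python3 -m pendant '[[31,0,15,10.5],[62,1,33,21],[94,1,50,31.5],[125,1,68,42],[156,1,85,52.5],[187,2,105,63],[218,2,122,73.5],[249,2,141,84]]'; python3 - <<'E'
from model import *
show()
X=hpt(.1,115,60);to(*X);place()
E
```

```text
t: 25.42
eef_pos: [532.2, 177.3, 309.7]
tcp_rot: [-2.715, -0.071, 0.236]
ft_force: [0.7, 0.4, -0.4]
opening: 0.009
t 25.43 pos [532.2 177.3 309.7] rpy [-2.715 -0.071  0.236] j [-0.004  0.31   1.659  0.456  1.246 -0.418] F [ 0.7  0.4 -0.4] op 0.009
toolz [-0.034  0.417 -0.908] toolx [0.97  0.233 0.071]
tool shift [ 0.5 -6.8 13.1] norm 15.0
turn -84.32 tcp target [555.1  13.7 139.8] angle panel/cradle y 10.33 z 10.49
200 [ -27.9  219.4 -114.7]
130 [-27.9 219.4 -44.7]
60 [-27.9 219.4  25.3]
20 [-27.9 219.4  65.3]
0 [-27.9 219.4  85.3]
panel pts in cradle now: [[4.3, 180.5, 56.3], [-7.6, 297.9, 34.5], [14.2, 181.5, 56.5], [12.2, 192.3, 115.5], [-0.6, 207.4, 203.8]]
```

```bash
python3 - <<'E'
from model import *
for th,o in [(.1,60),(.1,40),(.1,20),(.1,15),(.25,15),(.4,15),(.55,15),(.7,15),(.85,15),(1.0,15),(1.15,15),(1.3,15),(1.42,15)]:
    s,R,p=st(); print(th,o,(R.T@(hpt(th,115,o)-p)).round(1))
s=vision.read_camera("scene")
cv2.imwrite("pics/hs2.png",cv2.resize(s["pixels"][60:200,220:360,::-1],None,fx=4,fy=4,interpolation=cv2.INTER_CUBIC))
E
```

```text
0.1 60 [ 0.5 -6.8 13.1]
0.1 40 [  0.9 -16.6  30.4]
0.1 20 [  1.4 -26.5  47.8]
0.1 15 [  1.5 -29.   52.2]
0.25 15 [  1.9 -38.4  66.8]
0.4 15 [  2.1 -45.5  82.6]
0.55 15 [  2.  -50.2  99.4]
0.7 15 [  1.7 -52.4 116.6]
0.85 15 [  1.1 -51.9 134. ]
1.0 15 [  0.2 -48.9 151.1]
1.15 15 [ -0.9 -43.4 167.5]
1.3 15 [ -2.2 -35.5 182.9]
1.42 15 [ -3.3 -27.5 194.3]
```

View pics/hs2.png

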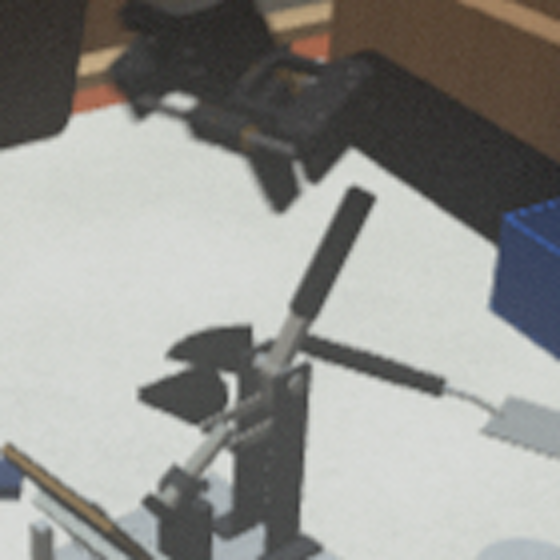

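```bash
python3 -m pendant '[[0.5,-7,13,2],[1,-17,30,4],[1.4,-26,47,4.4],[1.5,-29,52,4.4],[1.9,-38,67,4.4],[2.1,-45,82,4.4],[2,-50,99,4.4],[2,-50,99,4.4]]'; python3 - <<'E'
from model import *
show();where()
for th,o in [(.55,15),(.7,15),(.85,15),(1.0,15),(1.15,15),(1.25,15),(1.3,15),(1.35,15),(1.42,15)]:
    s,R,p=st(); print(th,o,(R.T@(hpt(th,115,o)-p)).round(1))
s=vision.read_camera("scene")
cv2.imwrite("pics/hs3.png",cv2.resize(s["pixels"][60:200,220:360,::-1],None,fx=4,fy=4,interpolation=cv2.INTER_CUBIC))
E
```

```text
t: 26.48
eef_pos: [517.3, 267.0, 239.0]
tcp_rot: [-2.71, -0.031, 0.157]
ft_force: [0.4, 0.2, 0.1]
opening: 0.004
t 26.48 pos [517.3 267.  239. ] rpy [-2.71  -0.031  0.157] j [ 0.163  0.385  1.746  0.507  1.038 -0.269] F [0.4 0.2 0.1] op 0.004
toolz [-0.038  0.418 -0.908] toolx [0.987 0.157 0.031]
off 11 theta 0.541 r 117.8; off 16 theta 0.583 r 117.3; off 18 theta 0.6 r 117.0; x -0.8
0.55 15 [ 0.9  2.9 -2.7]
0.7 15 [ 0.4  0.8 14.6]
0.85 15 [-0.1  1.4 31.9]
1.0 15 [-0.6  4.5 49. ]
1.15 15 [-1.2 10.1 65.5]
1.25 15 [-1.5 15.2 75.9]
1.3 15 [-1.7 18.1 80.9]
1.35 15 [-1.9 21.3 85.7]
1.42 15 [-2.1 26.1 92.2]
```

View pics/hs3.png

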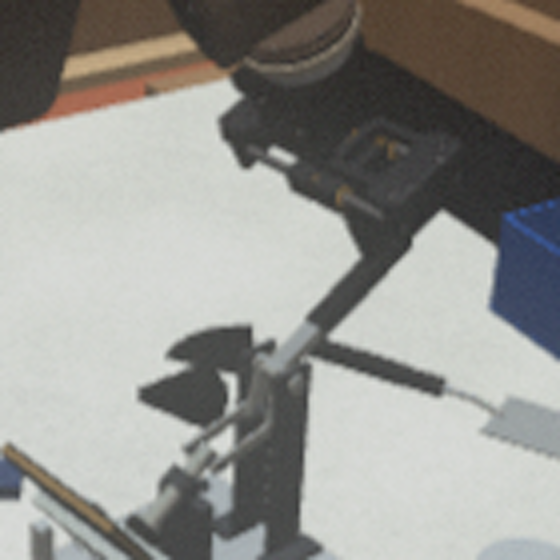

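The fingertips are pushing the grip and the handle has moved to about 0.55 rad. I'll keep going.

```bash
python3 -m pendant '[[0.4,0.8,14,0],[0,1.4,30,0],[-0.4,3.5,44,0],[-0.8,7,57,0],[-1.2,11,67,0],[-1.4,14,74,0],[-1.5,15.2,76,0],[-1.5,15.2,76,0]]'; python3 - <<'E'
from model import *
show();where()
for th,o in [(1.25,15),(1.3,15),(1.35,15),(1.42,15),(1.46,15),(1.5,15)]:
    s,R,p=st(); print(th,o,(R.T@(hpt(th,115,o)-p)).round(1))
s=vision.read_camera("scene")
cv2.imwrite("pics/hs4.png",cv2.resize(s["pixels"][80:240,200:360,::-1],None,fx=3.7,fy=3.7,interpolation=cv2.INTER_CUBIC))
E
```

```text
t: 27.52
eef_pos: [515.6, 284.4, 164.2]
tcp_rot: [-2.71, -0.031, 0.157]
ft_force: [-1.0, 0.3, 0.4]
opening: 0.004
t 27.52 pos [515.6 284.4 164.2] rpy [-2.71  -0.031  0.157] j [ 0.195  0.481  1.82   0.572  0.879 -0.349] F [-1.   0.3  0.4] op 0.004
toolz [-0.037  0.418 -0.908] toolx [0.987 0.156 0.031]
off 11 theta 1.212 r 115.0; off 16 theta 1.256 r 114.4; off 18 theta 1.273 r 114.1; x 0.3
1.25 15 [-0.3 -0.2  0.6]
1.3 15 [-0.5  2.7  5.6]
1.35 15 [-0.7  5.9 10.4]
1.42 15 [-0.9 10.7 16.9]
1.46 15 [-1.1 13.7 20.5]
1.5 15 [-1.2 16.8 23.9]
```

View pics/hs4.png

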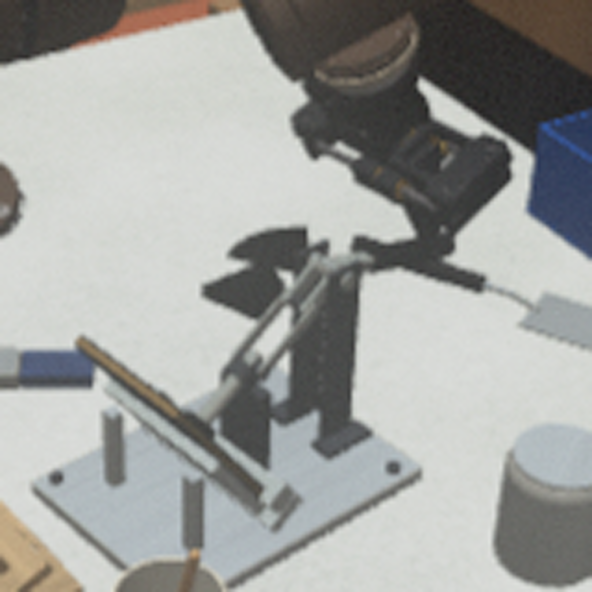

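```bash
python3 -m pendant '[[-0.4,2,4,0],[-0.6,4.5,8,0],[-0.7,6,10.5,0],[-0.7,6,10.5,0]]'|grep -E "pos|force"; python3 -m pendant '[[-0.1,2.4,3.2,0],[-0.1,2.4,3.2,0]]'|grep -E "pos|force"; python3 - <<'E'
from model import *
show();where()
for th,o in [(1.42,15),(1.46,15),(1.5,15)]:
    s,R,p=st(); print(th,o,(R.T@(hpt(th,115,o)-p)).round(1))
E
```

```text
eef_pos: [515.3, 283.3, 152.0]
ft_force: [-0.4, 0.2, -0.1]
eef_pos: [515.7, 282.6, 148.4]
ft_force: [-0.4, 0.4, 4.8]
t 28.32 pos [515.7 282.6 148.4] rpy [-2.709 -0.031  0.157] j [ 0.191  0.502  1.836  0.59   0.85  -0.379] F [-0.4  0.4  4.8] op 0.008
toolz [-0.037  0.418 -0.908] toolx [0.987 0.156 0.031]
off 11 theta 1.35 r 115.4; off 16 theta 1.393 r 114.8; off 18 theta 1.411 r 114.5; x 0.1
1.42 15 [-0.3  2.5  3.3]
1.46 15 [-0.4  5.4  6.9]
1.5 15 [-0.5  8.6 10.3]
```

```bash
python3 -m pendant '[[0,0,2,0],[0,0,2,0]]'|grep -E "pos|force";  python3 - <<'E'
from model import *
show();where()
s=vision.read_camera("scene")
cv2.imwrite("pics/hs5.png",cv2.resize(s["pixels"][80:240,200:360,::-1],None,fx=3.7,fy=3.7,interpolation=cv2.INTER_CUBIC))
E
```

```text
eef_pos: [516.3, 283.6, 147.4]
ft_force: [0.4, -0.6, 8.4]
t 28.57 pos [516.3 283.6 147.4] rpy [-2.709 -0.033  0.156] j [ 0.193  0.504  1.836  0.593  0.846 -0.38 ] F [ 0.4 -0.6  8.4] op 0.004
toolz [-0.035  0.419 -0.907] toolx [0.987 0.156 0.033]
off 11 theta 1.355 r 116.5; off 16 theta 1.398 r 115.9; off 18 theta 1.416 r 115.6; x 0.8
```

View pics/hs5.png

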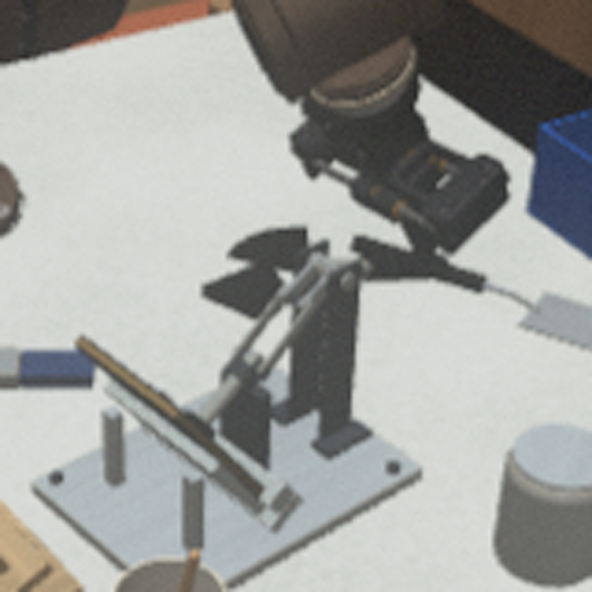

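```bash
python3 -m pendant '[[0,0,3,0],[0,0,3,0],[0,0,3,0]]'|grep -E "pos|force";  python3 - <<'E'
from model import *
show();where()
E
```

```text
eef_pos: [517.0, 285.2, 145.5]
ft_force: [0.3, 1.8, 7.2]
t 29.0 pos [517.  285.2 145.5] rpy [-2.708 -0.036  0.156] j [ 0.195  0.507  1.836  0.597  0.84  -0.383] F [0.3 1.8 7.2] op 0.002
toolz [-0.033  0.42  -0.907] toolx [0.987 0.155 0.036]
off 11 theta 1.367 r 118.3; off 16 theta 1.41 r 117.7; off 18 theta 1.427 r 117.4; x 1.8
```

```bash
python3 -m pendant '[[0,2,2,0],[0,2,2,0],[0,2,2,0]]'|grep -E "pos|force";  python3 - <<'E'
from model import *
show();where()
E
```

```text
eef_pos: [518.4, 284.9, 144.3]
ft_force: [0.9, 3.8, 10.0]
t 29.38 pos [518.4 284.9 144.3] rpy [-2.706 -0.039  0.155] j [ 0.193  0.509  1.837  0.602  0.835 -0.39 ] F [ 0.9  3.8 10. ] op 0.002
toolz [-0.03   0.422 -0.906] toolx [0.987 0.154 0.039]
off 11 theta 1.378 r 118.1; off 16 theta 1.42 r 117.5; off 18 theta 1.438 r 117.2; x 3.1
```

```bash
python3 -m pendant '[[0,-5,-8,0],[0,-12,-24,0],[0,-21,-45,0],[0,-42,-90,0],[0,-63,-135,0],[0,-63,-135,0],[0,-63,-135,0]]';  python3 - <<'E'
from model import *
show()
p=vision.read_camera("scene");q=vision.read_camera("top")
cv2.imwrite("pics/e_s.png",cv2.resize(p["pixels"][100:240,200:340,::-1],None,fx=4.2,fy=4.2,interpolation=cv2.INTER_CUBIC))
cv2.imwrite("pics/e_t.png",cv2.resize(q["pixels"][150:260,130:360,::-1],None,fx=3.4,fy=3.4,interpolation=cv2.INTER_CUBIC))
np.save("e_s.npy",dict(p),allow_pickle=True)
for th in (1.2,1.3,1.36,1.42):
    a=[hpt(th,r,0) for r in (44,144)]; print(th,proj(S,a).round(1).tolist(),proj(T,a).round(1).tolist())
for n,pp in (("s",p),("t",q)):
    r=vision.regions_of(pp,"clamp_handle")
    for d in r[:1]:
        m=np.array(d["pixels"]);print(n,d["confidence"],m.sum(),cv2.minAreaRect(np.argwhere(m)[:,::-1].astype(np.float32)))
E
```

```text
t: 30.25
eef_pos: [512.2, 284.0, 293.1]
tcp_rot: [-2.707, -0.039, 0.155]
ft_force: [0.5, -0.6, -0.6]
opening: 0.002
t 30.25 pos [512.2 284.  293.1] rpy [-2.707 -0.039  0.155] j [ 0.194  0.328  1.679  0.483  1.127 -0.179] F [ 0.5 -0.6 -0.6] op 0.002
toolz [-0.03   0.422 -0.906] toolx [0.987 0.154 0.039]
1.2 [[298.4, 149.5], [321.6, 142.9]] [[168.8, 220.7], [135.5, 225.5]]
1.3 [[298.1, 150.8], [320.5, 147.1]] [[169.4, 220.7], [138.1, 225.4]]
1.36 [[297.9, 151.6], [319.7, 149.6]] [[169.9, 220.7], [139.8, 225.4]]
1.42 [[297.6, 152.4], [318.8, 152.1]] [[170.4, 220.7], [141.6, 225.3]]
s 0.87 346 ((290.774169921875, 157.88021850585938), (19.567249298095703, 59.744346618652344), 61.04899978637695)
```

View pics/e_s.png

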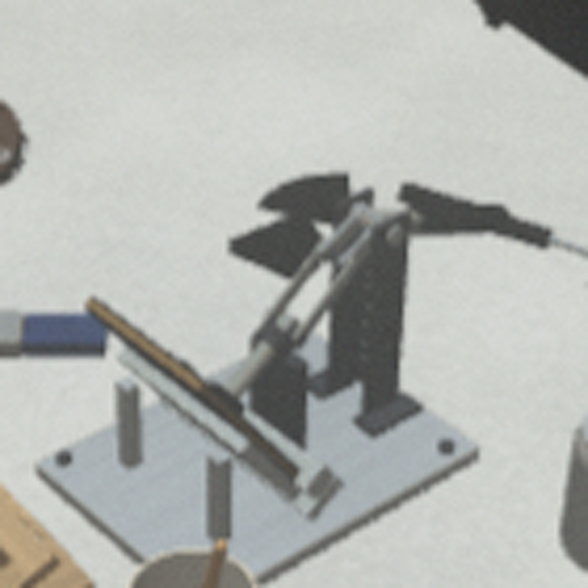

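View pics/e_t.png

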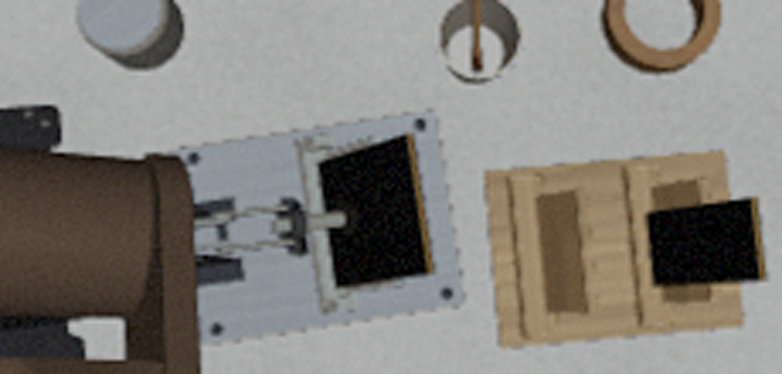

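```bash
python3 - <<'E'
from model import *
p=np.load("e_s.npy",allow_pickle=True).item()
x0,y0,f=280,135,12
im=cv2.resize(p["pixels"][y0:y0+35,x0:x0+60,::-1],None,fx=f,fy=f,interpolation=cv2.INTER_CUBIC)
im=np.clip(im*1.8,0,255).astype(np.uint8)
for th,cc in ((1.2,(255,0,0)),(1.3,(0,200,0)),(1.42,(0,0,255))):
    for a in proj(S,[hpt(th,r,0) for r in (44,144)]): cv2.circle(im,(int((a[0]-x0+.5)*f),int((a[1]-y0+.5)*f)),4,cc,2)
cv2.imwrite("pics/e_sz.png",im)
E
```

```text
(no output)
```

View pics/e_sz.png

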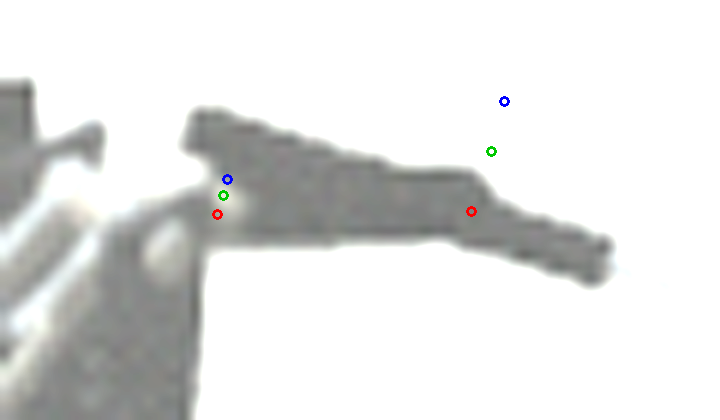

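The handle lies on the 1.42 rad prediction (end at ~(480,205) in the zoom) and stays there with the tool clear. The pad is on the panel, and the narrow panel and cup haven't moved. I'm handing it in.

```bash
python3 - <<'E'
from model import *
show(); print(job.job_done())
E
```

```text
t 30.45 pos [512.4 284.1 292.1] rpy [-2.707 -0.037  0.155] j [ 0.194  0.33   1.679  0.483  1.127 -0.179] F [-0.4 -0.6 -0.6] op 0.001
toolz [-0.032  0.421 -0.906] toolx [0.987 0.154 0.037]
the job is handed in; nothing more can be done
None
```

The wide panel is seated in the jig and clamped, and the job was handed in at 30.5 s of the 64 s; it reports no verdict.

**What I did:**
- **Tilt:** The move rows cannot tilt the tool. I tilted it about 25° by repeatedly commanding poses just out of reach. The small orientation error from each call stayed and added up.
- **Pick and place:** I pinched the panel in the plane of the slab and lifted it straight out of the slot. I set it on the jig's ledge about 10° off the rest and opened the fingers so it fell back flat.
- **Clamp:** I pushed the handle along its arc with closed fingers to the stop, then withdrew.

**Last checks:**
- **Seating (before clamping):** Touching the panel's top edge gave contact at cradle z ≈ 149–150 mm, the fully seated height. The top-camera fit put it about 1 mm off centre along the ledge and up to 4 mm high. That height disagrees with the touch, and I trusted the touch.
- **Handle:** In the scene picture it lies on the 1.42 rad prediction, clearly past dead centre, and stayed there after the tool left.
- **Pad:** The picture shows it on the panel. Its force could not be measured, so the 10 N minimum is inferred from the handle position.
- **Narrow panel and cup:** Both look unmoved in the final top picture. I did not measure this.
- **Robot:** It ended about 150 mm clear of the handle, with the wrist force near zero.

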